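Load the ball station and hover its roof over it

TASK

On the marble-run model, put one ball into each of the three wells of the ball station. Then take the gable roof by the rail on its ridge, lift it right over the raised track without touching the track and without shifting the trees or cartons, and stop with it hovering level about 1 cm above the station's two end walls, centred and lined up lengthwise with them but not touching. Finish like that, still holding the roof in the gripper: do not set it down or let go, because it gets screwed on from below.

Things in the scene. Friction and masses are not known exactly. Their poses are not given: they have to be found in the camera images.
- station: ball station, fixed: a brown block 204 mm long (its x) and 84 mm wide (its y) with a deck 24 mm high and an end wall at each end, 10 mm thick, 84 mm wide, its flat top 64 mm above the table; the inside faces of the walls are 184 mm apart, the long sides are open. Origin: centre of its underside; z up. Its x runs roughly along the world's x.
- well0 (a point): first well: round hole, 25 mm wide, in the station's deck; the point is the centre of its mouth, at deck height (24 mm above the table). The three wells lie in a row along the station's x, 54 mm apart. A ball (32 mm) settles in the mouth with its centre about 10 mm above this point
- well1 (a point): middle well: round hole, 25 mm wide, in the station's deck; the point is the centre of its mouth, at deck height (24 mm above the table). The three wells lie in a row along the station's x, 54 mm apart. A ball (32 mm) settles in the mouth with its centre about 10 mm above this point
- well2 (a point): last well: round hole, 25 mm wide, in the station's deck; the point is the centre of its mouth, at deck height (24 mm above the table). The three wells lie in a row along the station's x, 54 mm apart. A ball (32 mm) settles in the mouth with its centre about 10 mm above this point
- wall_top (a point): point over the station's middle at the height of the end walls' tops (64 mm above the table), where the roof's origin would be if it sat on the walls; axes as the station's
- ball0_center (a point): centre of a white plastic ball, 32 mm across, 25 g, alike with the other two. At first it sits on a fixed grey ring stand (28 mm outside, 10 mm high), its centre about 22 mm above the table
- ball1_center (a point): centre of a white plastic ball, 32 mm across, 25 g, alike with the other two. At first it sits on a fixed grey ring stand (28 mm outside, 10 mm high), its centre about 22 mm above the table
- ball2_center (a point): centre of a white plastic ball, 32 mm across, 25 g, alike with the other two. At first it sits on a fixed grey ring stand (28 mm outside, 10 mm high), its centre about 22 mm above the table
- roof: loose gable roof, 212 mm long (its x), about 104 mm wide at the eaves (its y), 0.14 to 0.28 kg, hollow below, standing on the table with its x roughly along the world's y. Origin: centre of its underside, level with the feet of its end gables; z up. Ridge 41 mm above the origin; on it a grey upright grip rail, 140 mm long (x), 14 mm wide (y), its top 76 mm above the origin. It has no front or back: either way round fits
- track: yellow track channel on two posts, fixed between roof and station: 210 mm long (its x, roughly the world's x), 32 mm wide, 90 mm high. Origin: on the table under its middle
- tree_a: loose toy fir tree, 102 mm high, 56 mm across. Origin: centre of its underside
- tree_b: loose toy fir tree, 102 mm high, 56 mm across. Origin: centre of its underside
- tree_c: loose toy fir tree, 102 mm high, 56 mm across. Origin: centre of its underside
- carton_tall: loose cardboard carton standing upright, 45 x 65 x 130 mm high. Origin: centre of its underside
- carton_flat: loose white carton lying flat, 70 x 105 x 36 mm high. Origin: centre of its underside

How it is judged:
By the outcome, as a careful person would: the job done as asked, in the order asked, and still so for the second after the job is handed in, while the arm keeps its last pose, push and grip.
It also fails if it takes over 72 s, if anything falls off the work surface, if the arm or the gripper's body presses on something with over 40 N, if the wrist force passes 120 N, or if a joint passes its speed limit or range.

ROBOT

A 6-joint arm with a two-finger parallel gripper is mounted at the origin on the work surface. World frame = base frame: x ahead of the robot, y to its left, z up, the work surface at z = 0. Lengths are in m, angles in rad, forces in N, time in s.
With the tool pointing down it reaches from about 0.35 to 0.775 m from the base axis. Payload 5.5 kg.
Tool frame: the origin (TCP) lies between the finger pads; the fingertips stand 17 mm ahead of it and the grasp point (between the pads) lies 2 mm behind it; z points along the fingers, y is the direction in which the jaws open and shut (so a half turn about z gives the same grasp; the last joint's range is limited). The gripper opens to 85 mm and grips with 20 to 120 N. Pads are 22 mm wide; open, the fingers measure 114 mm over their backs; the gripper's body (76 mm by 85 mm) begins 54 mm behind the grasp point. The pads swing forward as they close: fully open they stand 13 mm farther back than shut.
Start: joints at [1.186, 0.313, 0.046, 1.304, 0, 1.431], TCP at [0.139, 0.558, 0.248] pointing down, gripper open.
Joint ranges: [-2.76, 2.76], [-0.86, 1.69], [-1.03, 1.26], [-2.2, 2.34], [-1.47, 1.5], [-3.14, 3.14]. Speed limits (rad/s): [2.57, 2.57, 3.14, 3.14, 3.14, 3.14].

INTERFACE

Orientations are given as a unit quaternion [w, x, y, z].
In Python, from plant import r gives the robot as it stands. The module is installed in compiled form; this text tells all that it offers.
- The arm moves only by the tool arm_command, never from a script. Its argument "increments" is one flat list of numbers, 7 for each row, row after row: the turn, a rotation vector about the world's x, y, z as a fraction of full scale, then the shift along the world's x, y, z as a fraction of full scale, then the gripper's target within -1 to 1 (fully open at 1, half-way at 0, shut at -1). A call has 1 to 5 rows; each row shifts and turns the commanded pose from where the row before left it; what a row does not reach is not made up. Full scale, the value 1, is 3 cm for a shift and 0.08 rad for a turn. A row lasts 1/10 s, in which the tool goes at most 50 mm and 8.59 degrees, less where a joint would pass 70% of its speed; a pose out of reach is approached as far as the arm can. A call with a number of a shift or a turn outside -1 to 1 is refused whole. A call with a gripper value outside its range is refused whole. The fingers move at their own pace and stop on an object; "newtons" is the grip in N (left out, the last holds). Time passes only in rows, so rows that do not move let the fingers close. It gives the time, the measured TCP pose, the force and the opening at its end, in the units of the state.
- r.read_state(): the state, without advancing time (a new reading comes with each control period).
- r.read_camera(name): name is "side" or "top" or "wrist"; returns the picture (384x512x3 uint8, red, green, blue); there is no depth.
- r.get_calibration(name): a dict with "K" (3x3 intrinsics, pixels), "R" (3x3) and "t" (3): a world point X has camera coordinates R X + t. Camera axes: x right, y down, z forward; pixel columns grow to the right and rows downward; lengths in m; the calibration is good to about 2 mm. A picture is of the moment at which its call begins: read the wrist's pose just before it. get_calibration takes no time and is no camera call; for the wrist camera it gives the pose at the moment of the call.
- r.hand_in(): hands the job in, once; it reports no verdict.
Trained networks look in the newest picture that a camera, given by its name, has taken for a name from the list of things; names that differ only in an ending like _2 or _b are one class to them, and where a whole thing is asked for, a point or a joint stands for the part that bears it (a point fixed in the world has none). Each returns a list of dicts, best first, with "p" (0 to 1); they miss things now and then, are a little off and sometimes report something else, mostly with a low value. They report only what shows in the picture. A call takes as long as a camera call.
- r.outline_of(camera, label): "mask" (384x512 bool, what is visible of it) and "box" ([left, top, right, bottom] in pixels, round what is visible of it).
- r.place_of(camera, label): "centre" ([row, column] in pixels: a listed point, or the origin of a listed thing).
The state is a dict: "time": time; "qpos": joint angles; "dq": joint speeds; "joint_efforts": joint torques, N m; "eef_pos": TCP position; "ee_rot": TCP orientation; "contact_force": force on the tool from outside, world axes, zero at the start; "torque": the same for the moment, N m; "gripper_width": opening from 0.0 (shut) to 1.0 (fully open).
Only numpy, scipy, OpenCV 4.12 (cv2) and the standard library are available. Lean on these libraries where they do the work, as an engineer would, in place of code of your own. Each camera call takes 0.05 s, during which the arm holds its last target.

## Working session

There is one attempt and no reset: what is moved stays moved. The work goes in short steps, Python scripts to look and compute and a tool call to move; the robot and the scene stay as the last step left them, time stands still between calls to the robot, and variables do not carry over. Pictures are saved under pics/ and viewed, and the job is handed in when it is done.

Besides the shell and the picture viewer there is one more tool, called after "Call:" as a command line: name --argument value ..., lists and objects as JSON in quotes. arm_command: Moves the arm, as the interface text tells. Shift numbers are shares of 3 cm and turn numbers shares of 0.08 rad, none past 1 either way. Its arguments: {"type":"object","properties":{"increments":{"type":"array"},"newtons":{"type":"number"}},"required":["increments"]}

```bash
mkdir -p pics
python3 - <<'E'
from plant import r
import cv2,numpy as np
s=r.read_state();print(s)
for n in ["side","top","wrist"]:
    im=r.read_camera(n);cv2.imwrite(f"pics/a_{n}.png",im[:,:,::-1])
    c=r.get_calibration(n);print(n,c)
E
```

```text
{'time': 0.0, 'qpos': array([ 1.18636119e+00,  3.13988952e-01,  4.49449996e-02,  1.30360037e+00,
       -4.58117063e-05,  1.43121400e+00]), 'dq': array([ 0.00072546, -0.00022659, -0.00132799,  0.00090482, -0.00187553,
        0.00019937]), 'joint_efforts': array([-1.64051335e-04, -4.80620170e+01,  2.98536479e+01,  1.92919612e-02,
        1.59470223e-04,  6.96260543e-06]), 'eef_pos': array([0.13921116, 0.55737974, 0.24740147]), 'ee_rot': array([-2.17211256e-04,  1.22120732e-01,  9.92514822e-01, -8.98397450e-04]), 'contact_force': array([ 0.20581736,  0.09755014, -0.22454135]), 'torque': array([-0.0526142 ,  0.01635111, -0.05053755]), 'gripper_width': 0.9972039665336299}
side {'K': array([[351.45253801,   0.        , 259.00753449],
       [  0.        , 351.45253801, 193.24783765],
       [  0.        ,   0.        ,   1.        ]]), 'R': array([[ 0.89230044, -0.451437  , -0.00213566],
       [-0.34205468, -0.6729953 , -0.65580173],
       [ 0.29461588,  0.58590269, -0.75493015]]), 't': array([-0.60033758,  0.2163436 ,  0.76263009])}
top {'K': array([[369.53598854,   0.        , 253.87610463],
       [  0.        , 369.53598854, 191.43719344],
       [  0.        ,   0.        ,   1.        ]]), 'R': array([[ 0.03007192, -0.99954704,  0.00118422],
       [-0.98415761, -0.02981598, -0.17477074],
       [ 0.17472688,  0.00409023, -0.98460844]]), 't': array([-0.10124708,  0.62614922,  0.83954545])}
wrist {'K': array([[282.48840772,   0.        , 252.1485667 ],
       [  0.        , 282.48840772, 193.46018676],
       [  0.        ,   0.        ,   1.        ]]), 'R': array([[ 2.42963423e-01,  9.70035211e-01, -6.81106681e-04],
       [ 9.17007541e-01, -2.29452567e-01,  3.26264753e-01],
       [ 3.16332017e-01, -7.98949809e-02, -9.45278185e-01]]), 't': array([-0.57470384, -0.04237331,  0.38007415])}
```

View pics/a_top.png

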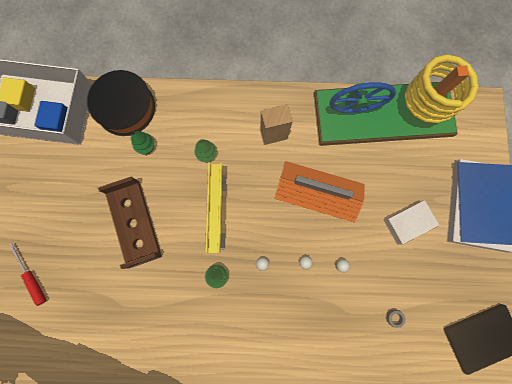

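View pics/a_side.png

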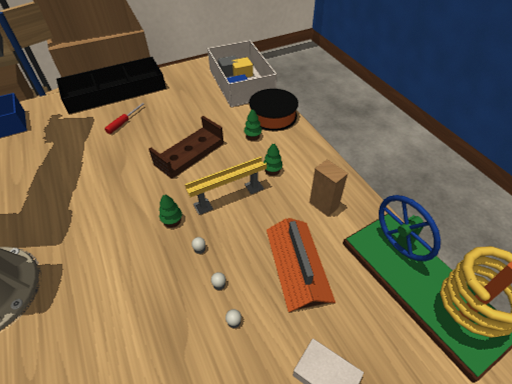

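View pics/a_wrist.png

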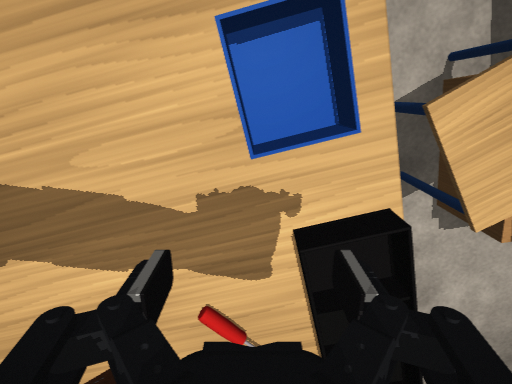

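The top view shows the station at about (row 222, col 131), wells at rows 203, 223 and 243, the track at col 214, the balls at row 264 and the roof at (191, 320). The side view agrees. Next I'll measure them.

```bash
cat > h.py <<'E'
from plant import r
import cv2,numpy as np
from scipy.optimize import least_squares
def bp(cal,uv,z):
    K,R,t=cal["K"],cal["R"],cal["t"]
    d=R.T@np.linalg.inv(K)@np.array([uv[0],uv[1],1.]);c=-R.T@t
    return c+d*(z-c[2])/d[2]
def proj(cal,X):
    p=cal["K"]@(cal["R"]@np.asarray(X).reshape(-1,3).T+cal["t"][:,None]);return (p[:2]/p[2]).T
E
python3 - <<'E'
from h import *
Z=dict(well0=.024,well1=.024,well2=.024,wall_top=.064,station=0,ball0_center=.022,roof=0,track=0,tree_a=0,carton_tall=0,carton_flat=0)
for cam in ["top","side"]:
    cal=r.get_calibration(cam); r.read_camera(cam)
    for k,z in Z.items():
        for o in r.place_of(cam,k):
            if o["p"]>.3:
                c=o["centre"];print(cam,k,round(o["p"],2),np.round(c,1),np.round(bp(cal,(c[1],c[0]),z),4))
print(r.read_state()["time"])
E
```

```text
top well0 0.84 [226.4 133.5] [0.538  0.2117 0.024 ]
top well0 0.79 [203.1 125.8] [0.5953 0.236  0.024 ]
top well0 0.59 [243.7 136.6] [0.4961 0.2005 0.024 ]
top well1 0.84 [226.4 133.5] [0.538  0.2117 0.024 ]
top well1 0.79 [203.1 125.8] [0.5953 0.236  0.024 ]
top well1 0.59 [243.7 136.6] [0.4961 0.2005 0.024 ]
top well2 0.84 [226.4 133.5] [0.538  0.2117 0.024 ]
top well2 0.79 [203.1 125.8] [0.5953 0.236  0.024 ]
top well2 0.59 [243.7 136.6] [0.4961 0.2005 0.024 ]
top wall_top 0.84 [221.4 125.8] [0.5463 0.2179 0.064 ]
top station 0.92 [228.3 133.2] [0.5349 0.2199 0.    ]
top ball0_center 0.6 [266.5 341.4] [ 0.4564 -0.2999  0.022 ]
top ball0_center 0.55 [143.8 141.7] [0.7504 0.2098 0.022 ]
top roof 0.71 [190. 321.] [ 0.6477 -0.2548  0.    ]
top track 0.64 [214.  216.6] [0.5775 0.011  0.    ]
top tree_a 0.7 [274.5 215.2] [0.4272 0.0073 0.    ]
top tree_a 0.67 [153.4 202.2] [0.7358 0.0563 0.    ]
top tree_a 0.65 [144.2 142.4] [0.756 0.215 0.   ]
top tree_a 0.5 [209.7 215.7] [0.5885 0.0138 0.    ]
top carton_tall 0.86 [136.7 272.9] [ 0.7871 -0.1279  0.    ]
top carton_tall 0.52 [153.2 204
[... 783 characters left out ...]
3023  0.022 ]
side roof 0.65 [266.4 300.3] [ 0.6487 -0.2567  0.    ]
side track 0.7 [243.7 195.8] [ 0.4568 -0.0907  0.    ]
side track 0.58 [196.4 229.8] [0.5897 0.0092 0.    ]
side track 0.57 [279.9 216. ] [ 0.464  -0.2008  0.    ]
side track 0.37 [221.7 172.5] [ 0.427  -0.0022  0.    ]
side tree_a 0.91 [170.5 271.8] [0.7361 0.044  0.    ]
side tree_a 0.83 [223.8 169.1] [ 0.4173 -0.0047  0.    ]
side tree_a 0.55 [138.8 254.6] [0.7539 0.1907 0.    ]
side carton_tall 0.62 [373.7 325.4] [ 0.5736 -0.4705  0.    ]
side carton_tall 0.58 [200.1 322.1] [ 0.8029 -0.1136  0.    ]
side carton_flat 0.61 [374.2 323.6] [ 0.5701 -0.4697  0.    ]
side carton_flat 0.4 [152. 187.] [0.5456 0.2285 0.    ]
1.35
```

Run:
```python
from h import *
a={c:cv2.imread(f"pics/a_{c}.png") for c in["top","side"]}
def blobs(im,m,lo,hi):
    n,l,s,c=cv2.connectedComponentsWithStats(m.astype(np.uint8));
    return [(c[i],s[i]) for i in range(1,n) if lo<s[i][4]<hi]
for cam,im in a.items():
    cal=r.get_calibration(cam)
    hsv=cv2.cvtColor(im,cv2.COLOR_BGR2HSV)
    m=(hsv[...,1]<50)&(hsv[...,2]>90)
    for c,s in blobs(im,m,60,400):print(cam,c,s,bp(cal,c,.022))
o=cv2.resize(a["top"][165:280,90:170],None,fx=7,fy=7*600/805 if 0 else 5.2,interpolation=cv2.INTER_CUBIC)
cv2.imwrite("pics/b1.png",cv2.resize(a["top"][165:280,90:190],(500,575),interpolation=cv2.INTER_CUBIC))
cv2.imwrite("pics/b2.png",cv2.resize(a["side"][110:182,140:230],(750,600),interpolation=cv2.INTER_CUBIC))
cv2.imwrite("pics/b3.png",cv2.resize(a["top"][155:230,270:370],(800,600),interpolation=cv2.INTER_CUBIC))
```

```text
top [  2.15662651 108.54216867] [  0 101   7  17  83] [0.83489767 0.58226542 0.022     ]
top [324.15923567 185.85350318] [296 176  57  21 314] [ 0.65445773 -0.25876072  0.022     ]
top [ 17.26966292 257.28089888] [  9 244  18  28  89] [0.45470059 0.48849718 0.022     ]
top [305.41129032 262.33064516] [300 257  12  12 124] [ 0.46370637 -0.21261221  0.022     ]
top [262.14173228 263.48031496] [256 258  13  12 127] [ 0.4578045  -0.10757615  0.022     ]
top [342.3203125 265.4453125] [336 260  13  12 128] [ 0.45897252 -0.30220479  0.022     ]
top [396.33628319 318.76106195] [389 311  16  17 113] [ 0.33885575 -0.42867752  0.022     ]
side [16.16346154  1.95192308] [  6   0  26   7 104] [0.14726753 1.64145193 0.022     ]
side [32.04938272 66.28395062] [22 48 21 38 81] [0.17260777 0.93370153 0.022     ]
side [396.87943262 207.59574468] [389 201  14  18 141] [ 0.94459858 -0.2338962   0.022     ]
side [413.1322314  212.07438017] [406 204  20  18 121] [ 0.9710115  -0.26336641  0.022     ]
side [301.19702602 248.9070632 ] [290 221  23  55 269] [ 0.66591717 -0.22863009  0.022     ]
side [426.69565217 235.375     ] [419 226  14  22 184] [ 0.95020663 -0.33110451  0.022     ]
side [198.00746269 243.50746269] [192 237  13  14 134] [ 0.45933799 -0.10734996  0.022     ]
side [217.92156863 279.34640523] [212 273  13  14 153] [ 0.46579044 -0.21283738  0.022     ]
side [501.01992032 302.5936255 ] [490 291  21  21 251] [ 0.9652506  -0.52477979  0.022     ]
side [232.94179894 317.17460317] [226 310  15  16 189] [ 0.46092753 -0.30319401  0.022     ]
```

View pics/b1.png

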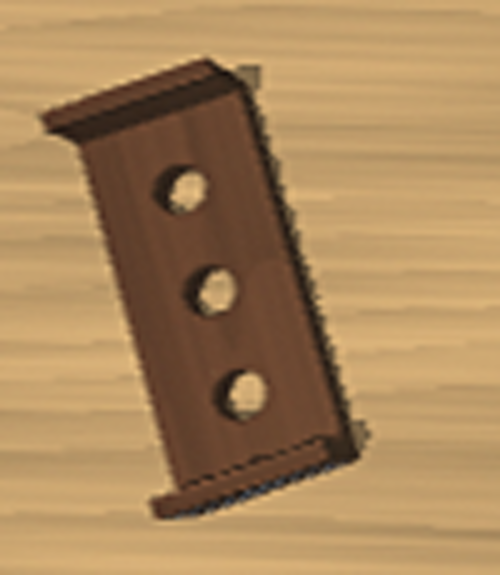

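View pics/b2.png

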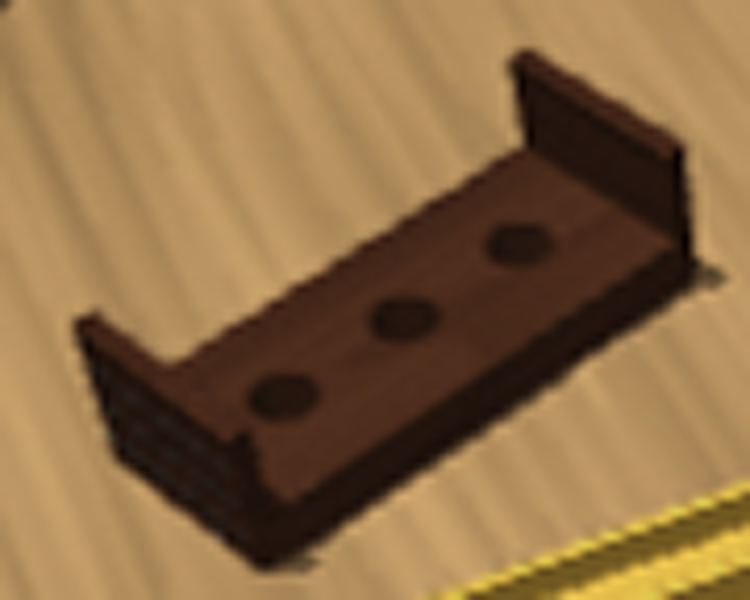

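View pics/b3.png

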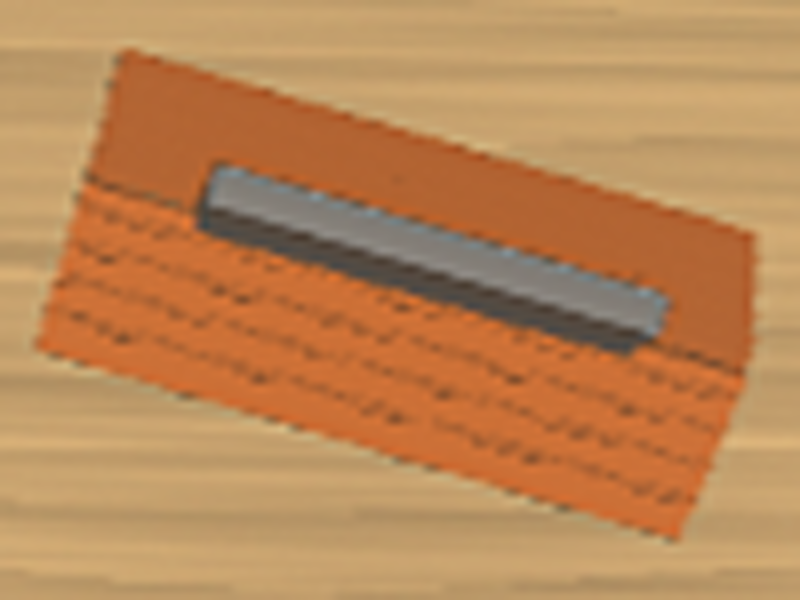

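Run:
```python
from h import *
T=r.get_calibration("top");S=r.get_calibration("side")
def tp(x,y,s=5,o=(90,165)):return ((x+.5)/s-.5+o[0],(y+.5)/s-.5+o[1])
for p in [(181,190),(211,291),(242,393)]:print("top",bp(T,tp(*p),.024))
for p in [(520,244),(405,319),(283,397)]:print("side",bp(S,tp(*p,8.333,(140,110)),.024))
for p in [(42,117),(208,60)]:print("top far wall",bp(T,tp(*p),.064))
for p in [(522,50),(680,148),(92,316),]:print("side wall",bp(S,tp(*p,8.333,(140,110)),.064))
for p in [(222,165),(668,298),(655,335),(205,205)]:print("rail top",bp(T,tp(*p,8,(270,155)),.076))
for p in [(122,50),(755,235),(678,540),(38,348)]:print("eave",bp(T,tp(*p,8,(270,155)),.005))
for p in [(88,180),(745,372)]:print("ridge",bp(T,tp(*p,8,(270,155)),.041))
```

```text
top [0.59654202 0.23607235 0.024     ]
top [0.54672473 0.21670809 0.024     ]
top [0.49737962 0.19717984 0.024     ]
side [0.59992634 0.23701489 0.024     ]
side [0.54929118 0.21733265 0.024     ]
side [0.49850666 0.19825331 0.024     ]
top far wall [0.6244039  0.29181436 0.064     ]
top far wall [0.65474286 0.2146724  0.064     ]
side wall [0.62683681 0.29196704 0.064     ]
side wall [0.65628394 0.21337945 0.064     ]
side wall [0.44734319 0.2204415  0.064     ]
rail top [ 0.66767415 -0.18467332  0.076     ]
rail top [ 0.63142929 -0.31683293  0.076     ]
rail top [ 0.62022262 -0.31281327  0.076     ]
rail top [ 0.65535166 -0.17973924  0.076     ]
eave [ 0.7210228 -0.1599951  0.005    ]
eave [ 0.66595371 -0.36417348  0.005     ]
eave [ 0.56706276 -0.33773783  0.005     ]
eave [ 0.62224723 -0.13472926  0.005     ]
ridge [ 0.66959705 -0.14724798  0.041     ]
ridge [ 0.61557348 -0.34941598  0.041     ]
```

```bash
cat >> h.py <<'E'
def qR(q):
    from scipy.spatial.transform import Rotation as Ro
    return Ro.from_quat([q[1],q[2],q[3],q[0]]).as_matrix()
def tool():
    s=r.read_state();return s,qR(s["ee_rot"]),np.array(s["eef_pos"])
E
python3 - <<'E'
from h import *
W=r.get_calibration("wrist");s,R,p=tool()
Rc=W["R"]@R; tc=W["R"]@p+W["t"]   # cam = Rc*tool+tc
print(np.round(Rc,3),np.round(tc,4), R.round(3))
for z in [-.02,-.01,0,.004,.010,.017,.03]:
    print(z,[ (W["K"]@(Rc@np.array([0,y,z])+tc))[:2]/(Rc@np.array([0,y,z])+tc)[2] for y in(-.0425,.0425)])
im=cv2.imread("pics/a_wrist.png")
cv2.imwrite("pics/w1.png",cv2.resize(im[220:384,80:430],(800,375),interpolation=cv2.INTER_CUBIC))
E
```

```text
[[-0.001  1.    -0.001]
 [-0.945 -0.001 -0.326]
 [-0.326  0.     0.945]] [-0.0002  0.0382  0.1455] [[-0.97   0.242  0.   ]
 [ 0.242  0.97   0.   ]
 [ 0.     0.    -1.   ]]
-0.02 [array([156.8457873 , 293.24934407]), array([346.487681  , 293.06920832])]
-0.01 [array([163.45225484, 279.5373436 ]), array([339.92045948, 279.37390154])]
0 [array([169.20036697, 267.60689578]), array([334.20625091, 267.45747098])]
0.004 [array([171.29579503, 263.25774696]), array([332.1231258 , 263.11331459])]
0.01 [array([174.24720395, 257.13197394]), array([329.18899453, 256.99446695])]
0.017 [array([177.42863985, 250.5287703 ]), array([326.026116  , 250.39858899])]
0.03 [array([182.69457206, 239.59910712]), array([320.7907476 , 239.48073339])]
```

View pics/w1.png

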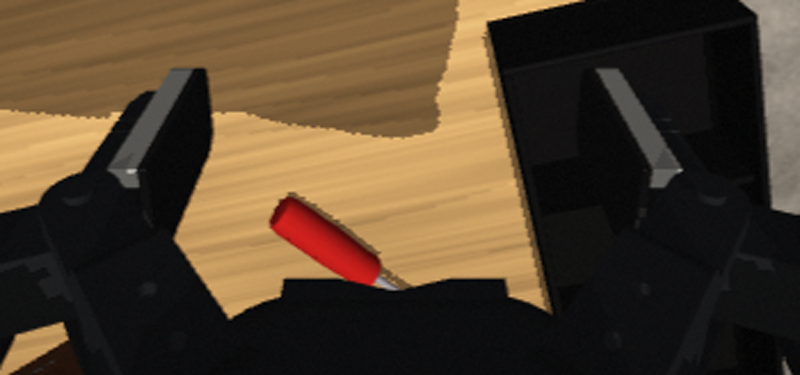

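Run:
```python
from h import *
W=r.get_calibration("wrist");s,R,p=tool()
Rc=W["R"]@R; tc=W["R"]@p+W["t"]
for x in(.011,-.011):
  for z in [-.02,-.01,-.005,0,.004,.010,.017,.03]:
    a=[ (W["K"]@(Rc@np.array([x,y,z])+tc))[:2]/(Rc@np.array([x,y,z])+tc)[2] for y in(-.0425,.0425)];print(x,z,a[0].round(1),a[1].round(1))
```

```text
0.011 -0.02 [154.  272.3] [349.2 272.1]
0.011 -0.01 [161.  259.7] [342.3 259.5]
0.011 -0.005 [164.2 254.1] [339.2 253.9]
0.011 0 [167.1 248.8] [336.3 248.6]
0.011 0.004 [169.3 244.8] [334.1 244.7]
0.011 0.01 [172.4 239.2] [331.  239.1]
0.011 0.017 [175.7 233.2] [327.7 233.1]
0.011 0.03 [181.2 223.3] [322.2 223.2]
-0.011 -0.02 [159.5 313.1] [343.9 312.9]
-0.011 -0.01 [165.7 298.4] [337.7 298.2]
-0.011 -0.005 [168.6 291.7] [334.9 291.6]
-0.011 0 [171.2 285.5] [332.2 285.4]
-0.011 0.004 [173.2 280.8] [330.3 280.7]
-0.011 0.01 [176.  274.2] [327.5 274.1]
-0.011 0.017 [179.1 267.1] [324.4 266.9]
-0.011 0.03 [184.1 255.2] [319.4 255.1]
```

Call:
arm_command --increments '[0,0,1,1,-1,0,0.4,0,0,1,1,-1,0,0.4,0,0,1,1,-1,0,0.4,0,0,1,1,-1,0,0.4,0,0,1,1,-1,0,0.4]' --newtons 25

```text
time: 1.85
eef_pos: [0.2903, 0.4067, 0.2485]
ee_rot: [0.0, -0.079, 0.997, 0.0]
contact_force: [0.5, 1.2, 0.8]
gripper_width: 0.701
```

Call:
arm_command --increments '[0,0,1,1,-1,0,0.4,0,0,1,0.7,-1,0,0.4,0,0,0.7,0.5,-1,0,0.4,0,0,0,0.5,-1,0,0.4,0,0,0,0.3,-1,0,0.4]'

```text
time: 2.35
eef_pos: [0.3804, 0.2566, 0.2484]
ee_rot: [0.0, -0.184, 0.983, 0.0]
contact_force: [0.5, -0.4, -0.7]
gripper_width: 0.699
```

Call:
arm_command --increments '[0,0,0,0.3,-1,0,0.4,0,0,0,0.3,-1,0,0.4,0,0,0,0.3,-1,0,0.4,0,0,0,0.3,-1,0,0.4,0,0,0,0.3,-1,-0.5,0.4]'

```text
time: 2.85
eef_pos: [0.4259, 0.1067, 0.235]
ee_rot: [0.002, -0.185, 0.983, -0.0]
contact_force: [0.9, 0.3, -0.2]
gripper_width: 0.696
```

Call:
arm_command --increments '[0,0,0,0.3,-1,-0.5,0.4,0,0,0,0.3,-1,-0.5,0.4,0,0,0,0,-1,-0.5,0.4,0,0,0,0,-1,-0.5,0.4,0,0,0,0,0,0,0.4]'

```text
time: 3.35
eef_pos: [0.4414, -0.0145, 0.1716]
ee_rot: [-0.001, -0.182, 0.983, 0.0]
contact_force: [-0.5, 0.8, 0.8]
gripper_width: 0.698
```

Call:
arm_command --increments '[0,0,0,0.2,-1,0,0.4,0,0,0,0.2,-1,0,0.4,0,0,0,0.17,-1,0,0.4,0,0,0,0,-0.1,0,0.4,0,0,0,0,0,0,0.4]'

```text
time: 3.85
eef_pos: [0.4596, -0.1052, 0.1736]
ee_rot: [0.0, -0.184, 0.983, 0.0]
contact_force: [0.6, 0.9, 0.7]
gripper_width: 0.698
```

```bash
cat >> h.py <<'E'
def wballs(z=.022,save=None):
    W=r.get_calibration("wrist");im=r.read_camera("wrist")[:,:,::-1]
    if save:cv2.imwrite(f"pics/{save}.png",im)
    for o in r.place_of("wrist","ball0_center"):
        if o["p"]>.25:
            c=o["centre"];print("net",round(o["p"],2),np.round(c,1),bp(W,(c[1],c[0]),z).round(4))
    for o in r.outline_of("wrist","ball0_center"):
        if o["p"]>.25:
            m=o["mask"].astype(np.uint8);cs=max(cv2.findContours(m,0,1)[0],key=cv2.contourArea);c,rad=cv2.minEnclosingCircle(cs);print("out",round(o["p"],2),np.round(c,1),round(rad,1),bp(W,c,z).round(4))
E
python3 - <<'E'
from h import *
s=r.read_state();print(s["eef_pos"],s["time"],s["qpos"].round(2))
wballs(save="w2")
E
```

```text
[ 0.45960325 -0.10516087  0.17355626] 3.85 [-0.4   0.15 -0.35  1.07  0.   -0.77]
net 0.64 [113.3  56.8] [ 0.4628 -0.3015  0.022 ]
out 0.78 [ 55.  111.5] 20.5 [ 0.4618 -0.3034  0.022 ]
```

View pics/w2.png

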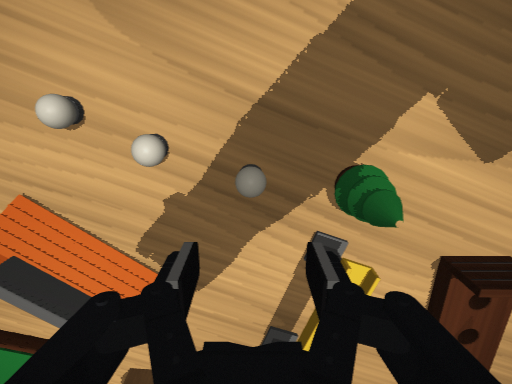

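Run:
```python
from h import *
W=r.get_calibration("wrist")
im=cv2.imread("pics/w2.png")
hsv=cv2.cvtColor(im,cv2.COLOR_BGR2HSV)
for u,v in[(250,181),(149,150),(56,111)]:
    m=np.zeros(im.shape[:2],np.uint8);m[v-24:v+25,u-24:u+25]=(hsv[v-24:v+25,u-24:u+25,1]<45)
    c=max(cv2.findContours(m,0,1)[0],key=cv2.contourArea);cc,rad=cv2.minEnclosingCircle(c);print(cc,rad,cv2.contourArea(c),bp(W,cc,.022),cv2.boundingRect(c))
```

```text
(250.5, 180.5) 16.140111923217773 699.5 [ 0.45799397 -0.1062394   0.022     ] (236, 165, 30, 32)
(149.36407470703125, 149.40533447265625) 17.96178436279297 855.5 [ 0.46439567 -0.21031384  0.022     ] (132, 134, 36, 32)
(58.0, 112.0) 23.40949821472168 1176.5 [ 0.46115436 -0.29933031  0.022     ] (36, 94, 45, 35)
```

Call:
arm_command --increments '[0,0,0,-0.04,-0.05,-1,0.4,0,0,0,0,0,-1,0.4,0,0,0,0,0,-1,0.4,0,0,0,0,0,-1,0.4,0,0,0,0,0,-0.5,0.4]'

```text
time: 4.5
eef_pos: [0.4566, -0.1047, 0.0362]
ee_rot: [-0.001, -0.185, 0.983, 0.001]
contact_force: [-0.2, -0.2, 1.2]
gripper_width: 0.699
```

Call:
arm_command --increments '[0,0,0,0,0,-0.3,0.2,0,0,0,0,0,0,-0.4,0,0,0,0,0,0,-0.6,0,0,0,0,0,0,-0.6,0,0,0,0,0,0,-0.6]'

```text
time: 5.0
eef_pos: [0.459, -0.1067, 0.0302]
ee_rot: [0.001, -0.185, 0.983, -0.0]
contact_force: [0.3, 0.6, 0.3]
gripper_width: 0.356
```

Call:
arm_command --increments '[0,0,0,0,0,0.5,-0.8,0,0,0,0,0,1,-0.8,0,0,0,0,0,1,-0.8,0,0,0,0,0,1,-0.8,0,0,0,0,0,1,-0.8]'

```text
time: 5.5
eef_pos: [0.4582, -0.1065, 0.1661]
ee_rot: [0.0, -0.184, 0.983, -0.0]
contact_force: [0.7, -0.9, -0.7]
gripper_width: 0.354
```

Call:
arm_command --increments '[0,0,0,0.2,0.5,0.3,-0.8,0,0,0,0.4,1,0,-0.8,0,0,0,0.4,1,0,-0.8,0,0,0,0.4,1,0,-0.8,0,0,0,0.4,1,0,-0.8]'

```text
time: 6.0
eef_pos: [0.5127, 0.0296, 0.174]
ee_rot: [0.001, -0.184, 0.983, -0.0]
contact_force: [-0.3, 0.8, -0.2]
gripper_width: 0.35
```

Call:
arm_command --increments '[0,0,0,0.4,1,0,-0.8,0,0,0,0.4,1,0,-0.8,0,0,0,0.4,1,0,-0.8,0,0,0,0.4,0.8,0,-0.8,0,0,0,0,0,0,-0.8]'

```text
time: 6.5
eef_pos: [0.5615, 0.1451, 0.1736]
ee_rot: [0.001, -0.186, 0.983, 0.0]
contact_force: [-0.3, -0.9, -0.2]
gripper_width: 0.353
```

Run:
```python
from h import *
s=r.read_state();print(s["eef_pos"],s["time"],s["qpos"].round(2),s["gripper_width"])
W=r.get_calibration("wrist");im=r.read_camera("wrist")[:,:,::-1];cv2.imwrite("pics/w3.png",im)
for k,z in dict(well0=.024,wall_top=.064).items():
    for o in r.place_of("wrist",k):
        c=o["centre"];print(k,round(o["p"],2),np.round(c,1),bp(W,(c[1],c[0]),z).round(4))
np.save("W3.npy",W,allow_pickle=True)
```

```text
[0.56146673 0.14512119 0.17364927] 6.5 [ 0.11  0.35 -0.08  1.13  0.   -0.26] 0.35283747435344404
well0 0.82 [144.6 332.8] [0.497  0.2039 0.024 ]
well0 0.78 [199.6 318.5] [0.5535 0.2159 0.024 ]
well0 0.61 [244.5 318.4] [0.6011 0.2388 0.024 ]
```

View pics/w3.png

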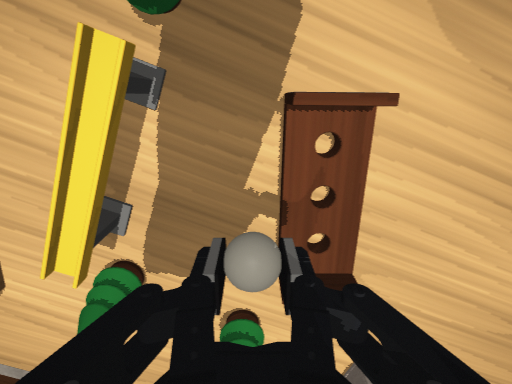

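Run:
```python
from h import *
W=np.load("W3.npy",allow_pickle=True).item()
for c in[(327.5,143.5),(321,194.5),(317.5,242)]:print(bp(W,c,.024))
for c in[(286,94),(398,94),(399,104),(288,105)]:print(bp(W,c,.064))
im=cv2.imread("pics/w3.png");cv2.imwrite("pics/w3z.png",cv2.resize(im[80:290,260:420],(600,788)[:2] if 0 else (457,600),interpolation=cv2.INTER_CUBIC))
```

```text
[0.49795171 0.19863778 0.024     ]
[0.54752431 0.21583398 0.024     ]
[0.59863108 0.23652016 0.024     ]
[0.47296449 0.13878589 0.064     ]
[0.44089729 0.22048693 0.064     ]
[0.44710074 0.22513583 0.064     ]
[0.47992484 0.14356954 0.064     ]
```

View pics/w3z.png

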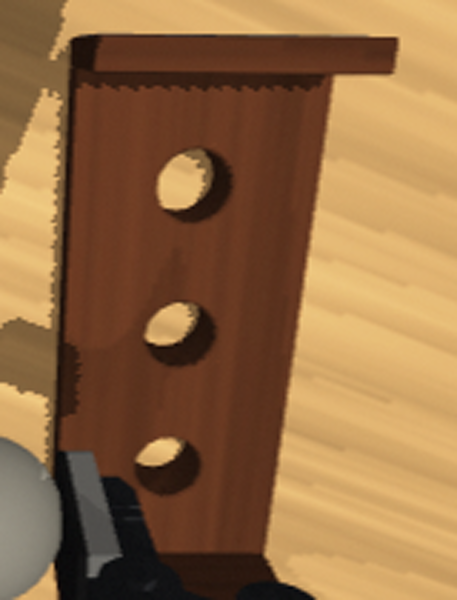

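Call:
arm_command --increments '[0,0,0,0.4,1,0,-0.8,0,0,0,0.4,1,0,-0.8,0,0,0,0.42,1,0,-0.8,0,0,0,0,0.05,0,-0.8,0,0,0,0,0,0,-0.8]'

```text
time: 7.15
eef_pos: [0.5965, 0.2333, 0.1732]
ee_rot: [-0.0, -0.185, 0.983, -0.0]
contact_force: [-0.5, -1.3, -0.2]
gripper_width: 0.353
```

Call:
arm_command --increments '[0,0,0,0,0,-1,-0.8,0,0,0,0,0,-1,-0.8,0,0,0,0,0,-1,-0.8,0,0,0,0,0,-0.6,-0.8,0,0,0,0,0,0,-0.8]'

```text
time: 7.65
eef_pos: [0.594, 0.2314, 0.0624]
ee_rot: [-0.003, -0.183, 0.983, -0.0]
contact_force: [-1.7, 0.3, 0.9]
gripper_width: 0.355
```

Run:
```python
from h import *
s=r.read_state();print(s["eef_pos"],s["time"],s["contact_force"],s["gripper_width"])
im=r.read_camera("wrist")[:,:,::-1];cv2.imwrite("pics/w4.png",im)
im=r.read_camera("side")[:,:,::-1];cv2.imwrite("pics/s4.png",cv2.resize(im[70:220,110:310],(800,600),interpolation=cv2.INTER_CUBIC))
```

```text
[0.59398182 0.23137456 0.06238957] 7.65 [-1.70978718  0.25693194  0.87094523] 0.3550531554035975
```

View pics/w4.png

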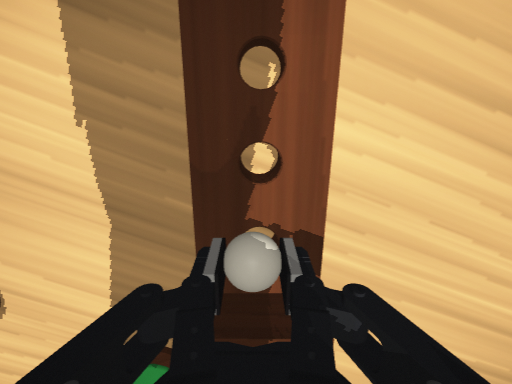

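View pics/s4.png

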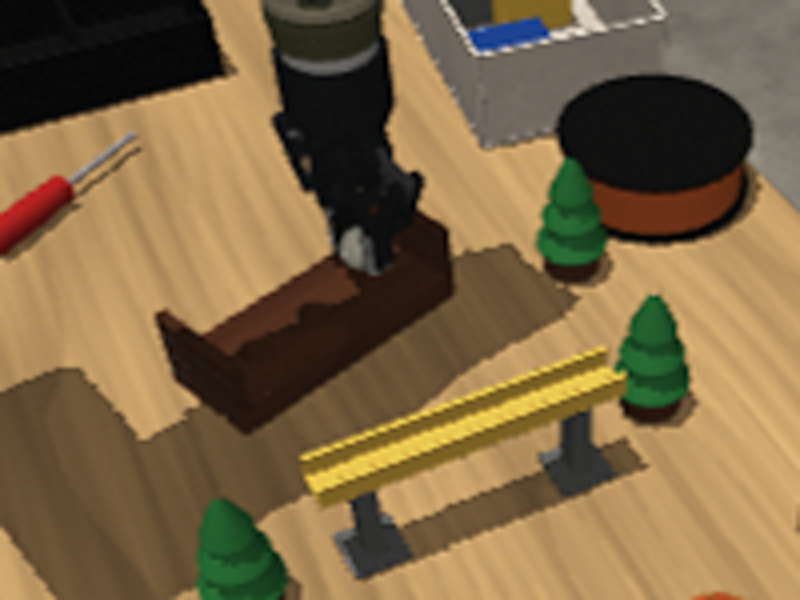

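Run:
```python
from h import *
s=r.read_state();print(s["eef_pos"],s["time"],s["contact_force"])
W=r.get_calibration("wrist");im=r.read_camera("wrist")[:,:,::-1];cv2.imwrite("pics/w5.png",im)
for c in[(260,68),(259,162)]:print(bp(W,c,.024))
print(bp(W,(253,262),.055))
```

```text
[0.59664126 0.23255004 0.06584482] 7.75 [ 0.49049178 -0.45061242  0.21027929]
[0.50390776 0.20107729 0.024     ]
[0.5523817  0.21968109 0.024     ]
[0.59999868 0.23416625 0.055     ]
```

View pics/w5.png

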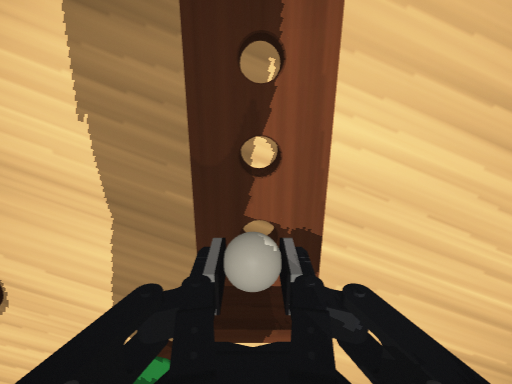

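Run:
```python
from h import *
s=r.read_state();print(s["eef_pos"],s["time"],s["contact_force"])
W=r.get_calibration("wrist")
im=cv2.imread("pics/w5.png");cv2.imwrite("pics/w5z.png",cv2.resize(im[20:260,170:350],(450,600),interpolation=cv2.INTER_CUBIC))
for c in[(261,60.5),(259.5,153)]:print(bp(W,c,.024))
print(proj(W,[[.598,.2365,.024],[.548,.2168,.024],[.498,.198,.024]]))
print(bp(W,(253,262),.059))
```

```text
[0.5974884  0.23300458 0.06675643] 7.8 [ 0.44156826  0.10186436 -0.29931371]
[0.50114143 0.20067841 0.024     ]
[0.54826763 0.2185118  0.024     ]
[[257.03393147 232.42858632]
 [257.00303779 151.56077707]
 [258.52851498  52.50474485]]
[0.59901415 0.23392426 0.059     ]
```

View pics/w5z.png

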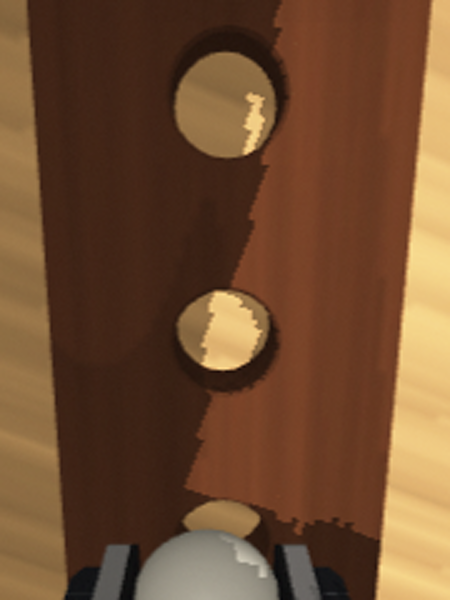

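Call:
arm_command --increments '[0,0,0,0,0.1,-0.4,-0.8,0,0,0,0,0,-0.38,-0.8,0,0,0,0,0,0,-0.8,0,0,0,0,0,0,-0.8]'

```text
time: 8.2
eef_pos: [0.5971, 0.2371, 0.0419]
ee_rot: [0.0, -0.185, 0.983, 0.0]
contact_force: [1.5, 0.9, 0.8]
gripper_width: 0.352
```

Now release partly, then raise.

Call:
arm_command --increments '[0,0,0,0,0,0,-0.1,0,0,0,0,0,0,0.1,0,0,0,0,0,0,0.1,0,0,0,0,0,0.3,0.1,0,0,0,0,0,1,0.1]'

```text
time: 8.7
eef_pos: [0.5943, 0.2361, 0.0785]
ee_rot: [-0.003, -0.184, 0.983, -0.0]
contact_force: [0.2, -0.4, -0.4]
gripper_width: 0.55
```

Call:
arm_command --increments '[0,0,0,0,0,1,0.4,0,0,0,0,0,1,0.4,0,0,0,0,0,1,0.4,0,0,0,0,0,0,0.4]'

```text
time: 9.1
eef_pos: [0.5995, 0.2376, 0.177]
ee_rot: [0.005, -0.185, 0.983, 0.0]
contact_force: [0.9, 0.4, 0.1]
gripper_width: 0.7
```

Run:
```python
from h import *
s=r.read_state();print(s["eef_pos"],s["time"],s["contact_force"])
im=r.read_camera("wrist")[:,:,::-1];cv2.imwrite("pics/w6.png",im)
```

```text
[0.5995219  0.23760202 0.17704709] 9.1 [0.88124629 0.41003883 0.14415042]
```

View pics/w6.png

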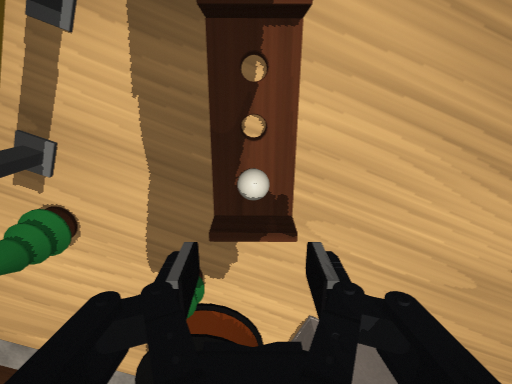

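The first ball is seated in the far well at px (253,184). Now ball1.

Call:
arm_command --increments '[0,0,0,-0.15,-0.5,0,0.4,0,0,0,-0.3,-1,0,0.4,0,0,0,-0.3,-1,0,0.4,0,0,0,-0.3,-1,0,0.4,0,0,0,-0.3,-1,0,0.4]'

```text
time: 9.65
eef_pos: [0.5543, 0.1001, 0.1692]
ee_rot: [-0.002, -0.184, 0.983, 0.0]
contact_force: [0.7, 0.2, -0.5]
gripper_width: 0.7
```

Call:
arm_command --increments '[0,0,0,-0.3,-1,0,0.4,0,0,0,-0.3,-1,0,0.4,0,0,0,-0.3,-1,0,0.4,0,0,0,-0.3,-1,0,0.4,0,0,0,-0.3,-1,0,0.4]'

```text
time: 10.15
eef_pos: [0.5091, -0.0495, 0.1695]
ee_rot: [-0.001, -0.184, 0.983, 0.001]
contact_force: [1.0, 0.1, 0.0]
gripper_width: 0.702
```

Call:
arm_command --increments '[0,0,0,-0.3,-1,0,0.4,0,0,0,-0.3,-1,0,0.4,0,0,0,-0.3,-1,0,0.4,0,0,0,-0.3,-1,0,0.4,0,0,0,-0.4,-1,-0.5,0.4]'

```text
time: 10.65
eef_pos: [0.4626, -0.1998, 0.1561]
ee_rot: [0.0, -0.184, 0.983, -0.0]
contact_force: [0.6, -0.3, 0.7]
gripper_width: 0.7
```

Call:
arm_command --increments '[0,0,0,0,-0.49,-0.5,0.4,0,0,0,0,0,-1,0.4,0,0,0,0,0,0,0.4,0,0,0,0,0,0,0.4]'

```text
time: 11.05
eef_pos: [0.4616, -0.2121, 0.1099]
ee_rot: [-0.002, -0.184, 0.983, 0.001]
contact_force: [-0.3, 0.3, -0.1]
gripper_width: 0.7
```

Run:
```python
from h import *
s=r.read_state();print(s["eef_pos"],s["time"],s["contact_force"])
W=r.get_calibration("wrist");im=r.read_camera("wrist")[:,:,::-1];cv2.imwrite("pics/w7.png",im)
print(proj(W,[.4645,-.2122,.022]))
```

```text
[ 0.46158779 -0.21208233  0.10990414] 11.05 [-0.27612497  0.29132707 -0.12486575]
[[250.53884472 208.34129921]]
```

View pics/w7.png

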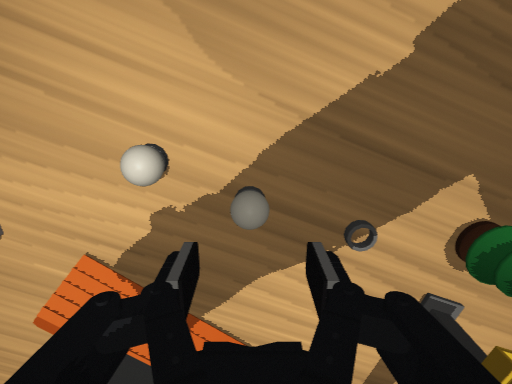

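Call:
arm_command --increments '[0,0,0,0.08,0,-1,0.4,0,0,0,0,0,-1,0.4,0,0,0,0,0,-0.66,0.4,0,0,0,0,0,0,0.2,0,0,0,0,0,0,-0.2]'

```text
time: 11.6
eef_pos: [0.4664, -0.2128, 0.0323]
ee_rot: [0.0, -0.185, 0.983, -0.0]
contact_force: [-0.5, -0.5, -0.1]
gripper_width: 0.445
```

Call:
arm_command --increments '[0,0,0,0,0,0,-0.6,0,0,0,0,0,0,-0.8,0,0,0,0,0,0,-0.8,0,0,0,0,0,0,-0.8]'

```text
time: 12.0
eef_pos: [0.4669, -0.2132, 0.0328]
ee_rot: [0.001, -0.185, 0.983, -0.001]
contact_force: [-0.5, 2.2, 6.7]
gripper_width: 0.354
```

Call:
arm_command --increments '[0,0,0,0,0,0,0.2,0,0,0,0,0,0,0.2,0,0,0,-0.06,0,-0.14,0.2,0,0,0,0,0,0,0.2,0,0,0,0,0,0,-0.2]'

```text
time: 12.5
eef_pos: [0.4636, -0.2127, 0.0266]
ee_rot: [-0.0, -0.184, 0.983, 0.0]
contact_force: [-0.0, 0.0, 0.7]
gripper_width: 0.442
```

Call:
arm_command --increments '[0,0,0,0,0,0,-0.6,0,0,0,0,0,0,-0.8,0,0,0,0,0,0,-0.8,0,0,0,0,0,0,-0.8]'

```text
time: 12.9
eef_pos: [0.464, -0.2129, 0.027]
ee_rot: [-0.0, -0.185, 0.983, -0.0]
contact_force: [-0.3, -0.6, 0.4]
gripper_width: 0.357
```

Call:
arm_command --increments '[0,0,0,0,0,0.6,-0.8,0,0,0,0,0,1,-0.8,0,0,0,0,0,1,-0.8,0,0,0,0,0,1,-0.8,0,0,0,0,0.5,1,-0.8]'

```text
time: 13.4
eef_pos: [0.4641, -0.1986, 0.1661]
ee_rot: [0.0, -0.184, 0.983, -0.0]
contact_force: [1.5, -0.3, -0.2]
gripper_width: 0.352
```

Call:
arm_command --increments '[0,0,0,0.2,1,0,-0.8,0,0,0,0.2,1,0,-0.8,0,0,0,0.2,1,0,-0.8,0,0,0,0.2,1,0,-0.8,0,0,0,0.2,1,0,-0.8]'

```text
time: 13.9
eef_pos: [0.4939, -0.0464, 0.1649]
ee_rot: [0.0, -0.184, 0.983, 0.0]
contact_force: [0.6, 1.2, 0.9]
gripper_width: 0.354
```

Call:
arm_command --increments '[0,0,0,0.2,1,0,-0.8,0,0,0,0.2,1,0,-0.8,0,0,0,0.2,1,0,-0.8,0,0,0,0.2,1,0,-0.8,0,0,0,0.2,1,0,-0.8]'

```text
time: 14.4
eef_pos: [0.5238, 0.1036, 0.1648]
ee_rot: [-0.0, -0.185, 0.983, 0.0]
contact_force: [-0.1, 0.8, -0.4]
gripper_width: 0.352
```

Call:
arm_command --increments '[0,0,0,0.3,1,0,-0.8,0,0,0,0.3,1,0,-0.8,0,0,0,0.2,0.9,0,-0.8,0,0,0,0,0,-0.5,-0.8,0,0,0,0,0,-1,-0.8]'

```text
time: 14.9
eef_pos: [0.5498, 0.191, 0.1215]
ee_rot: [0.003, -0.186, 0.983, 0.0]
contact_force: [-0.2, 0.4, -0.5]
gripper_width: 0.352
```

Call:
arm_command --increments '[0,0,0,0,0,-1,-0.8,0,0,0,0,0,0,-0.8,0,0,0,0,0,0,-0.8]'

```text
time: 15.2
eef_pos: [0.5473, 0.1891, 0.0898]
ee_rot: [-0.001, -0.185, 0.983, 0.0]
contact_force: [0.2, 0.4, 0.6]
gripper_width: 0.35
```

Call:
arm_command --increments '[0,0,0,0,0.97,0,-0.8,0,0,0,0,0,-0.5,-0.8,0,0,0,0,0,-0.6,-0.8,0,0,0,0,0,0,-0.8,0,0,0,0,0,0,-0.8]'

```text
time: 15.7
eef_pos: [0.5487, 0.2184, 0.0584]
ee_rot: [0.001, -0.184, 0.983, 0.0]
contact_force: [0.4, -0.1, -0.1]
gripper_width: 0.35
```

Run:
```python
from h import *
s=r.read_state();print(s["eef_pos"],s["time"],s["contact_force"])
im=r.read_camera("wrist")[:,:,::-1];cv2.imwrite("pics/w8.png",im)
```

```text
[0.54871384 0.21839027 0.05844565] 15.7 [ 0.35459024 -0.0691993  -0.05304026]
```

View pics/w8.png

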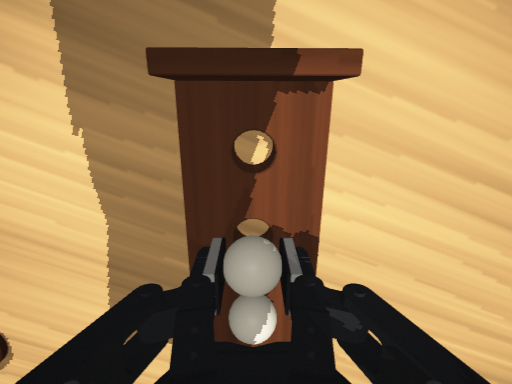

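Ball is in line with the well row (col 253). Lower and release.

Call:
arm_command --increments '[0,0,0,-0.03,0,-0.54,-0.8,0,0,0,0,0,0,-0.8,0,0,0,0,0,0,-0.8]'

```text
time: 16.05
eef_pos: [0.5475, 0.2183, 0.0418]
ee_rot: [0.0, -0.184, 0.983, 0.0]
contact_force: [0.0, 0.5, -0.4]
gripper_width: 0.353
```

Call:
arm_command --increments '[0,0,0,0,0,0,-0.1,0,0,0,0,0,0,0.1,0,0,0,0,0,0,0.1,0,0,0,0,0,0.3,0.1,0,0,0,0,0,1,0.1]'

```text
time: 16.55
eef_pos: [0.5447, 0.2177, 0.0777]
ee_rot: [-0.003, -0.185, 0.983, -0.0]
contact_force: [0.3, 0.7, -0.7]
gripper_width: 0.546
```

Call:
arm_command --increments '[0,0,0,0,0,1,0.4,0,0,0,0,0,1,0.4,0,0,0,0,0,1,0.4,0,0,0,0,0,0,0.4]'

```text
time: 16.95
eef_pos: [0.5498, 0.219, 0.1754]
ee_rot: [0.004, -0.185, 0.983, 0.0]
contact_force: [0.8, 1.2, 0.6]
gripper_width: 0.699
```

Run:
```python
from h import *
s=r.read_state();print(s["eef_pos"],s["time"],s["contact_force"])
im=r.read_camera("wrist")[:,:,::-1];cv2.imwrite("pics/w9.png",im)
```

```text
[0.54979762 0.2190491  0.17539379] 16.95 [0.75547506 1.15629101 0.61930333]
```

View pics/w9.png

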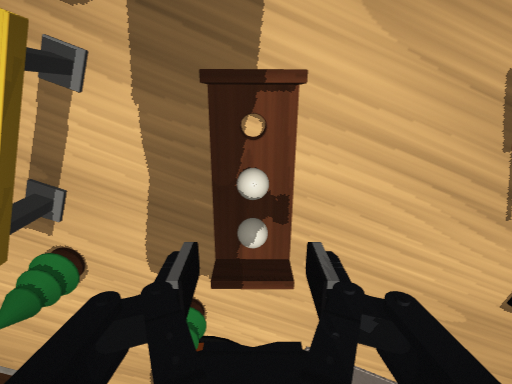

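Two balls are seated at (253,184) and (252,233). Now the third.

Call:
arm_command --increments '[0,0,0,-0.1,-0.5,0,0.4,0,0,0,-0.2,-1,0,0.4,0,0,0,-0.2,-1,0,0.4,0,0,0,-0.2,-1,0,0.4,0,0,0,-0.2,-1,0,0.4]'

```text
time: 17.5
eef_pos: [0.5182, 0.0815, 0.1682]
ee_rot: [-0.002, -0.185, 0.983, 0.0]
contact_force: [0.7, -0.2, -0.4]
gripper_width: 0.701
```

Call:
arm_command --increments '[0,0,0,-0.2,-1,0,0.4,0,0,0,-0.2,-1,0,0.4,0,0,0,-0.2,-1,0,0.4,0,0,0,-0.2,-1,0,0.4,0,0,0,-0.2,-1,0,0.4]'

```text
time: 18.0
eef_pos: [0.4881, -0.0681, 0.1683]
ee_rot: [-0.001, -0.184, 0.983, 0.001]
contact_force: [0.2, 0.3, -0.4]
gripper_width: 0.697
```

Call:
arm_command --increments '[0,0,0,-0.2,-1,0,0.4,0,0,0,-0.2,-1,0,0.4,0,0,0,-0.2,-1,0,0.4,0,0,0,-0.2,-1,0,0.4,0,0,0,-0.2,-1,0,0.4]'

```text
time: 18.5
eef_pos: [0.458, -0.2177, 0.1683]
ee_rot: [-0.001, -0.184, 0.983, 0.001]
contact_force: [0.9, -0.4, -0.6]
gripper_width: 0.699
```

Call:
arm_command --increments '[0,0,0,0,-1,0,0.4,0,0,0,0,-1,-0.5,0.4,0,0,0,0,-0.8,-1,0.4,0,0,0,0,0,-0.5,0.4,0,0,0,0,0,0,0.4]'

```text
time: 19.0
eef_pos: [0.4568, -0.2997, 0.1058]
ee_rot: [-0.003, -0.184, 0.983, 0.003]
contact_force: [0.1, 0.4, -0.0]
gripper_width: 0.696
```

Run:
```python
from h import *
s=r.read_state();print(s["eef_pos"],s["time"],s["contact_force"])
W=r.get_calibration("wrist");im=r.read_camera("wrist")[:,:,::-1];cv2.imwrite("pics/w10.png",im)
print(proj(W,[.4605,-.302,.022]))
```

```text
[ 0.45675891 -0.29971154  0.10580826] 19.0 [ 0.07555194  0.4428987  -0.00158066]
[[247.19323564 210.43936798]]
```

View pics/w10.png

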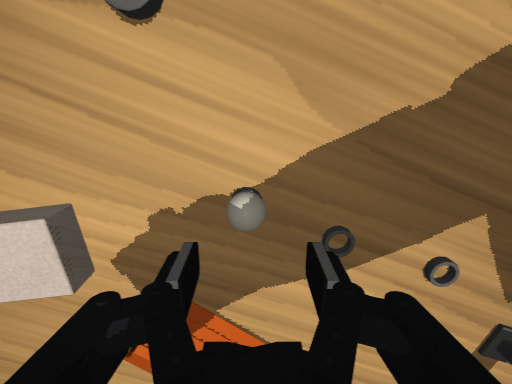

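Call:
arm_command --increments '[0,0,0,0.06,-0.06,-1,0.4,0,0,0,0,0,-1,0.4,0,0,0,0,0,-0.6,0.4,0,0,0,0,0,0,0.2,0,0,0,0,0,0,0.2]'

```text
time: 19.55
eef_pos: [0.462, -0.3023, 0.0326]
ee_rot: [0.0, -0.185, 0.983, -0.0]
contact_force: [0.2, -0.3, -0.1]
gripper_width: 0.598
```

Call:
arm_command --increments '[0,0,0,-0.04,0,-0.18,0.1,0,0,0,0,0,0,-0.2,0,0,0,0,0,0,-0.6,0,0,0,0,0,0,-0.8,0,0,0,0,0,0,-0.8]'

```text
time: 20.05
eef_pos: [0.4611, -0.3028, 0.027]
ee_rot: [0.0, -0.185, 0.983, -0.0]
contact_force: [-0.2, -0.0, 4.9]
gripper_width: 0.354
```

Call:
arm_command --increments '[0,0,0,0,0,0.6,-0.8,0,0,0,0,0,1,-0.8,0,0,0,0,0,1,-0.8,0,0,0,0,0,1,-0.8,0,0,0,0,0.5,1,-0.8]'

```text
time: 20.55
eef_pos: [0.4608, -0.2887, 0.1655]
ee_rot: [0.0, -0.184, 0.983, -0.0]
contact_force: [-0.1, 0.0, -0.4]
gripper_width: 0.357
```

Call:
arm_command --increments '[0,0,0,0.1,1,0,-0.8,0,0,0,0.1,1,0,-0.8,0,0,0,0.1,1,0,-0.8,0,0,0,0.1,1,0,-0.8,0,0,0,0.1,1,0,-0.8]'

```text
time: 21.05
eef_pos: [0.4756, -0.1363, 0.1643]
ee_rot: [0.0, -0.184, 0.983, 0.0]
contact_force: [0.1, -0.1, -0.6]
gripper_width: 0.353
```

Call:
arm_command --increments '[0,0,0,0.1,1,0,-0.8,0,0,0,0.1,1,0,-0.8,0,0,0,0.1,1,0,-0.8,0,0,0,0.1,1,0,-0.8,0,0,0,0.1,1,0,-0.8]'

```text
time: 21.55
eef_pos: [0.4906, 0.0137, 0.1643]
ee_rot: [0.0, -0.184, 0.983, 0.0]
contact_force: [-0.1, -0.0, -1.0]
gripper_width: 0.355
```

Call:
arm_command --increments '[0,0,0,0.1,1,0,-0.8,0,0,0,0.1,1,0,-0.8,0,0,0,0,1,0,-0.8,0,0,0,0,1,0,-0.8,0,0,0,0,1,0,-0.8]'

```text
time: 22.05
eef_pos: [0.4965, 0.1637, 0.1642]
ee_rot: [-0.0, -0.185, 0.983, 0.0]
contact_force: [0.4, 0.5, -0.4]
gripper_width: 0.355
```

Call:
arm_command --increments '[0,0,0,0,0.9,0,-0.8,0,0,0,0,0,-0.5,-0.8,0,0,0,0,0,-1,-0.8,0,0,0,0,0,-1,-0.8,0,0,0,0,0,-0.5,-0.8]'

```text
time: 22.55
eef_pos: [0.495, 0.1893, 0.0718]
ee_rot: [-0.002, -0.185, 0.983, -0.0]
contact_force: [-0.4, -0.1, -0.0]
gripper_width: 0.352
```

Call:
arm_command --increments '[0,0,0,0,0,0,-0.8,0,0,0,0,0,0,-0.8]'

```text
time: 22.75
eef_pos: [0.4967, 0.1895, 0.0745]
ee_rot: [-0.0, -0.185, 0.983, 0.0]
contact_force: [0.3, 0.0, -0.9]
gripper_width: 0.354
```

Call:
arm_command --increments '[0,0,0,0.04,0.32,0,-0.8,0,0,0,0,0,-0.5,-0.8,0,0,0,0,0,-0.58,-0.8,0,0,0,0,0,0,-0.8,0,0,0,0,0,0,-0.8]'

```text
time: 23.25
eef_pos: [0.4984, 0.1996, 0.0428]
ee_rot: [0.0, -0.185, 0.983, 0.0]
contact_force: [-0.0, 0.3, -0.0]
gripper_width: 0.354
```

Run:
```python
from h import *
s=r.read_state();print(s["eef_pos"],s["time"],s["contact_force"])
im=r.read_camera("wrist")[:,:,::-1];cv2.imwrite("pics/w11.png",im)
```

```text
[0.49838651 0.19958375 0.04284934] 23.25 [-0.02231001  0.26717298 -0.02449971]
```

View pics/w11.png

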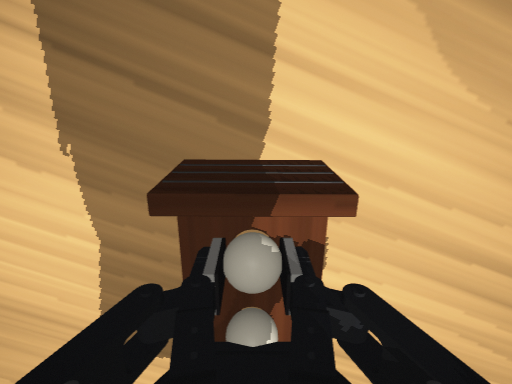

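Call:
arm_command --increments '[0,0,0,0,0,0,-0.1,0,0,0,0,0,0,0.1,0,0,0,0,0,0,0.1,0,0,0,0,0,0.3,0.1,0,0,0,0,0,1,0.1]'

```text
time: 23.8
eef_pos: [0.4956, 0.1985, 0.0793]
ee_rot: [-0.003, -0.184, 0.983, -0.0]
contact_force: [0.1, -0.1, -0.4]
gripper_width: 0.551
```

Call:
arm_command --increments '[0,0,0,0,0,1,0.4,0,0,0,0,0,1,0.4,0,0,0,0,0,1,0.4,0,0,0,0,0,1,0.4,0,0,0,0,0,0,0.4]'

```text
time: 24.3
eef_pos: [0.5004, 0.1997, 0.2063]
ee_rot: [0.004, -0.185, 0.983, 0.0]
contact_force: [0.1, -0.1, 0.3]
gripper_width: 0.697
```

Run:
```python
from h import *
s=r.read_state();print(s["eef_pos"],s["time"],s["contact_force"])
W=r.get_calibration("wrist");im=r.read_camera("wrist")[:,:,::-1];cv2.imwrite("pics/w12.png",im)
np.save("W12.npy",W,allow_pickle=True)
```

```text
[0.50035814 0.19967692 0.20627972] 24.3 [ 0.05046273 -0.06051285  0.26863618]
```

View pics/w12.png

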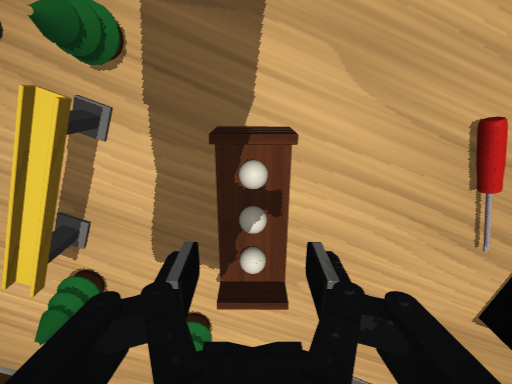

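All three are seated at (253,174), (253,220) and (253,260). Next is the roof.

Call:
arm_command --increments '[0,0,0.5,0.2,-0.5,0,0.4,0,0,1,0.3,-1,0,0.4,0,0,1,0.3,-1,0,0.4,0,0,1,0.3,-1,0,0.4,0,0,1,0.3,-1,0,0.4]'

```text
time: 24.85
eef_pos: [0.5392, 0.063, 0.1998]
ee_rot: [-0.001, -0.359, 0.933, 0.0]
contact_force: [0.0, 0.6, -0.2]
gripper_width: 0.702
```

Call:
arm_command --increments '[0,0,1,0.3,-1,0,0.4,0,0,1,0.3,-1,0,0.4,0,0,1,0.3,-1,0,0.4,0,0,1,0.3,-1,0,0.4,0,0,1,0.3,-1,0,0.4]'

```text
time: 25.35
eef_pos: [0.5843, -0.087, 0.1997]
ee_rot: [-0.001, -0.537, 0.843, 0.001]
contact_force: [0.4, 0.6, -0.2]
gripper_width: 0.701
```

Call:
arm_command --increments '[0,0,1,0.4,-1,0,0.4,0,0,1,0.4,-1,0,0.4,0,0,0.2,0.4,-1,0,0.4,0,0,0,0.4,-1,0,0.4,0,0,0,0.35,-1,0,0.4]'

```text
time: 25.85
eef_pos: [0.6431, -0.2369, 0.1995]
ee_rot: [-0.0, -0.608, 0.794, 0.001]
contact_force: [0.5, 1.2, -0.0]
gripper_width: 0.703
```

Call:
arm_command --increments '[0,0,0,0,-0.3,0,0.2,0,0,0,0,0,0,0.2,0,0,0,0,0,0,0.2]'

```text
time: 26.15
eef_pos: [0.6426, -0.244, 0.2001]
ee_rot: [-0.0, -0.608, 0.794, 0.001]
contact_force: [0.3, 1.0, -0.1]
gripper_width: 0.6
```

Run:
```python
from h import *
s,R,p=tool();print(p,s["time"],s["contact_force"],np.degrees(np.arctan2(R[1,1],R[0,1])))
W=r.get_calibration("wrist");im=r.read_camera("wrist")[:,:,::-1];cv2.imwrite("pics/w13.png",im)
np.save("W13.npy",W,allow_pickle=True)
im=r.read_camera("top")[:,:,::-1];cv2.imwrite("pics/t13.png",im)
```

```text
[ 0.64260628 -0.24396914  0.20013118] 26.15 [ 0.2913705   0.98895721 -0.11961783] 164.9040298328604
```

View pics/w13.png

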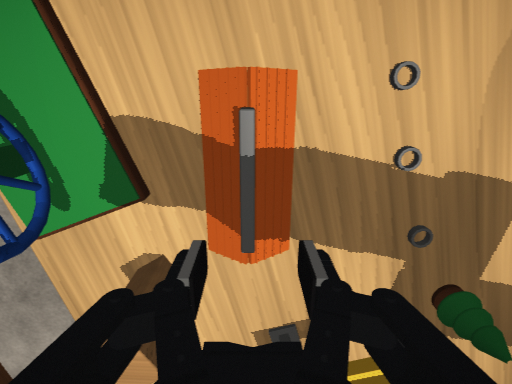

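View pics/t13.png

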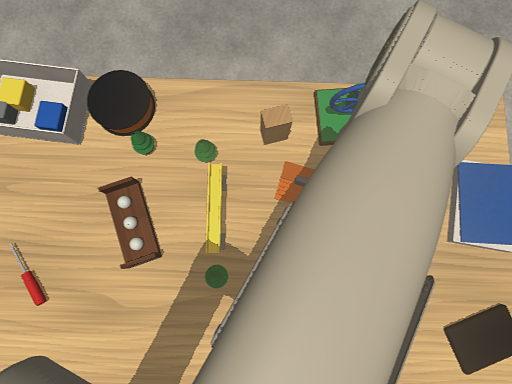

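Run:
```python
from h import *
im=cv2.imread("pics/w13.png");cv2.imwrite("pics/w13z.png",cv2.resize(im[60:270,180:320],(400,600),interpolation=cv2.INTER_CUBIC))
```

```text
(no output)
```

View pics/w13z.png

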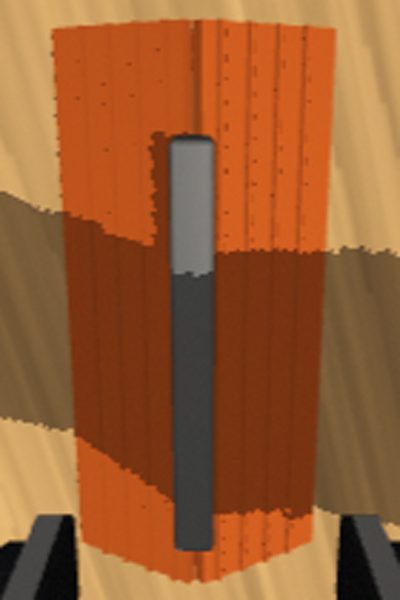

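Run:
```python
from h import *
W=np.load("W13.npy",allow_pickle=True).item()
f=lambda a,b,z:bp(W,((a+.5)/2.857-.5+180,(b+.5)/2.857-.5+60),z)
a=f(191.5,142,.076);b=f(194,549,.076);print(a,b,(a+b)/2,np.linalg.norm(a-b),np.degrees(np.arctan2(*(b-a)[1::-1])))
a=f(197,20,.041);b=f(199,580,.041);print(a,b,(a+b)/2,np.linalg.norm(a-b),np.degrees(np.arctan2(*(b-a)[1::-1])))
```

```text
[ 0.62843466 -0.31572243  0.076     ] [ 0.66429984 -0.18306229  0.076     ] [ 0.64636725 -0.24939236  0.076     ] 0.13742278957983114 74.87153181692473
[ 0.61761133 -0.35027543  0.041     ] [ 0.67217589 -0.14866511  0.041     ] [ 0.64489361 -0.24947027  0.041     ] 0.20886362117701646 74.85605644369241
```

Call:
arm_command --increments '[0,0,0,0.1,-0.18,-0.5,0.2,0,0,0,0,0,-1,0.2,0,0,0,0,0,-1,0.2,0,0,0,0,0,-1,0.2,0,0,0,0,0,0,0]'

```text
time: 26.75
eef_pos: [0.643, -0.248, 0.09]
ee_rot: [-0.002, -0.608, 0.794, 0.004]
contact_force: [-1.0, 0.2, -0.7]
gripper_width: 0.498
```

Call:
arm_command --increments '[0,0,0,0,0,-0.5,0,0,0,0,0,0,-0.5,0,0,0,0,0,0,0,0,0,0,0,0,0,0,0]'

```text
time: 27.15
eef_pos: [0.6467, -0.2502, 0.0669]
ee_rot: [0.0, -0.608, 0.794, -0.0]
contact_force: [0.2, -0.5, -0.2]
gripper_width: 0.499
```

Run:
```python
from h import *
s,R,p=tool();print(p,s["time"],s["contact_force"],s["gripper_width"])
im=r.read_camera("wrist")[:,:,::-1];cv2.imwrite("pics/w14.png",im)
im=r.read_camera("side")[:,:,::-1];cv2.imwrite("pics/s14.png",cv2.resize(im[150:330,200:400],(667,600),interpolation=cv2.INTER_CUBIC))
```

```text
[ 0.64673037 -0.25018676  0.06693687] 27.15 [ 0.16729817 -0.48657185 -0.18679537] 0.49893620334362676
```

View pics/w14.png

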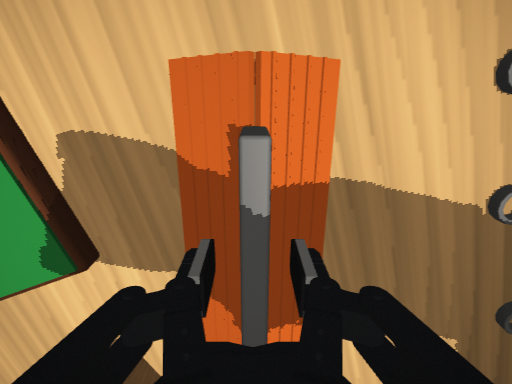

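View pics/s14.png

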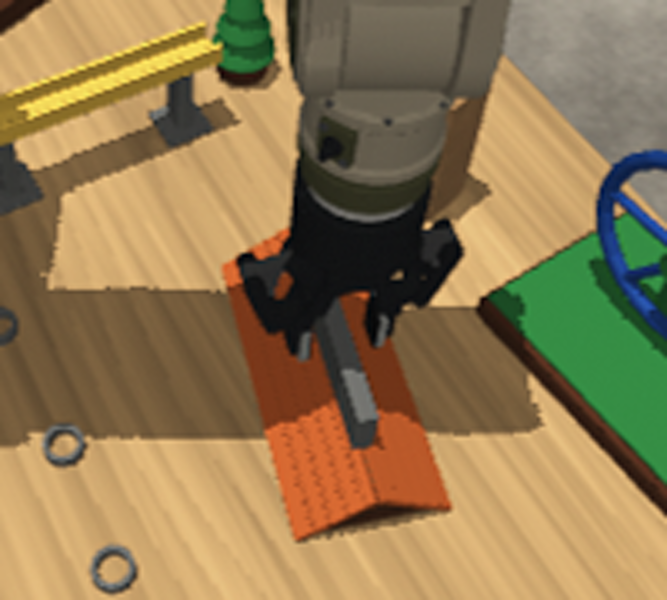

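Call:
arm_command --increments '[0,0,0,-0.04,0.03,-0.08,-0.2,0,0,0,0,0,0,-0.5,0,0,0,0,0,0,-0.8,0,0,0,0,0,0,-1,0,0,0,0,0,0,-1]' --newtons 60

```text
time: 27.75
eef_pos: [0.6453, -0.2495, 0.0639]
ee_rot: [0.0, -0.608, 0.794, -0.0]
contact_force: [0.1, -0.2, 2.4]
gripper_width: 0.152
```

Call:
arm_command --increments '[0,0,0,0,0,0,-1,0,0,0,0,0,0,-1,0,0,0,0,0,0,-1]'

```text
time: 28.05
eef_pos: [0.6453, -0.2495, 0.0639]
ee_rot: [0.0, -0.608, 0.794, -0.0]
contact_force: [0.3, 1.0, 3.6]
gripper_width: 0.151
```

Call:
arm_command --increments '[0,0,0,0,0,0.2,-1,0,0,0,0,0,0.5,-1,0,0,0,0,0,0.8,-1,0,0,0,0,0,0.8,-1,0,0,0,0,0,0.8,-1]'

```text
time: 28.55
eef_pos: [0.6446, -0.2492, 0.1566]
ee_rot: [-0.0, -0.608, 0.794, 0.001]
contact_force: [-0.1, -0.3, -2.8]
gripper_width: 0.153
```

Call:
arm_command --increments '[0,0,0,0,0,0.8,-1,0,0,0,0,0,0.8,-1,0,0,0,0,0,0.6,-1,0,0,0,0,0,0.2,-1,0,0,0,0,0,0,-1]'

```text
time: 29.05
eef_pos: [0.6454, -0.2496, 0.229]
ee_rot: [0.0, -0.608, 0.794, -0.0]
contact_force: [-0.4, -0.1, -1.5]
gripper_width: 0.146
```

Run:
```python
from h import *
s,R,p=tool();print(p,s["time"],s["contact_force"],s["torque"],s["gripper_width"])
im=r.read_camera("side")[:,:,::-1];cv2.imwrite("pics/s15.png",im)
im=r.read_camera("wrist")[:,:,::-1];cv2.imwrite("pics/w15.png",im)
```

```text
[ 0.64544136 -0.24960743  0.22897354] 29.05 [-0.4093502  -0.08798615 -1.47876255] [-0.00262412 -0.00544125  0.00733777] 0.14611565574728802
```

View pics/s15.png

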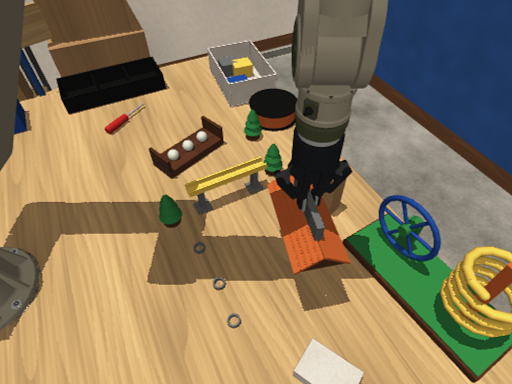

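View pics/w15.png

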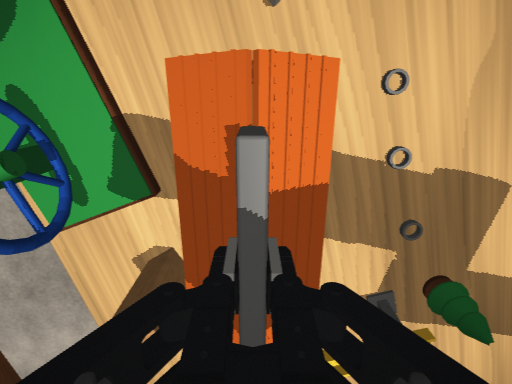

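Call:
arm_command --increments '[0,0,-0.2,-0.05,0.3,0,-1,0,0,-0.4,-0.1,0.6,0,-1,0,0,-0.6,-0.2,0.8,0,-1,0,0,-0.6,-0.2,0.8,0,-1,0,0,-0.6,-0.2,0.8,0,-1]'

```text
time: 29.65
eef_pos: [0.6216, -0.1487, 0.2272]
ee_rot: [-0.001, -0.528, 0.849, 0.001]
contact_force: [0.7, -0.2, -2.4]
gripper_width: 0.154
```

Call:
arm_command --increments '[0,0,-0.6,-0.2,0.8,0,-1,0,0,-0.6,-0.2,0.8,0,-1,0,0,-0.6,-0.2,0.8,0,-1,0,0,-0.6,-0.2,0.8,0,-1,0,0,-0.6,-0.2,0.8,0,-1]'

```text
time: 30.15
eef_pos: [0.5914, -0.0287, 0.2274]
ee_rot: [-0.001, -0.423, 0.906, 0.001]
contact_force: [0.4, 0.1, -0.5]
gripper_width: 0.149
```

Call:
arm_command --increments '[0,0,-0.6,-0.2,0.8,0,-1,0,0,-0.6,-0.2,0.8,0,-1,0,0,-0.6,-0.2,0.8,0,-1,0,0,-0.6,-0.2,0.8,0,-1,0,0,-0.6,-0.2,0.8,0,-1]'

```text
time: 30.65
eef_pos: [0.5612, 0.0911, 0.2275]
ee_rot: [-0.001, -0.311, 0.95, 0.0]
contact_force: [-0.3, -0.0, -2.7]
gripper_width: 0.154
```

Call:
arm_command --increments '[0,0,-0.6,-0.1,0.8,0,-1,0,0,-0.6,-0.1,0.8,0,-1,0,0,-0.6,-0.1,0.8,0,-1,0,0,-0.6,0,0.8,0,-1,0,0,-0.3,0,0.6,0,-1]'

```text
time: 31.15
eef_pos: [0.5522, 0.2053, 0.2275]
ee_rot: [-0.001, -0.208, 0.978, 0.0]
contact_force: [0.2, -0.3, -2.2]
gripper_width: 0.152
```

Call:
arm_command --increments '[0,0,-0.3,0,0.4,0,-1,0,0,0,0,0,0,-1,0,0,0,0,0,0,-1]'

```text
time: 31.45
eef_pos: [0.5528, 0.2157, 0.2277]
ee_rot: [-0.001, -0.197, 0.98, -0.0]
contact_force: [-0.6, -0.0, -2.0]
gripper_width: 0.155
```

Run:
```python
from h import *
s,R,p=tool();print(p,s["time"],s["contact_force"],s["gripper_width"],np.degrees(np.arctan2(R[1,1],R[0,1])),s["ee_rot"])
im=r.read_camera("side")[:,:,::-1];cv2.imwrite("pics/s16.png",im)
im=r.read_camera("wrist")[:,:,::-1];cv2.imwrite("pics/w16.png",im)
```

```text
[0.55283269 0.21565959 0.22770553] 31.45 [-0.57811099 -0.00621047 -1.98412883] 0.15512534045785725 112.70446386499836 [-8.33717078e-04 -1.96839973e-01  9.80435268e-01 -1.26762166e-04]
```

View pics/s16.png

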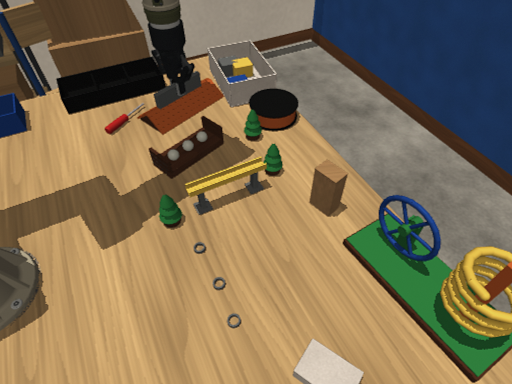

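View pics/w16.png

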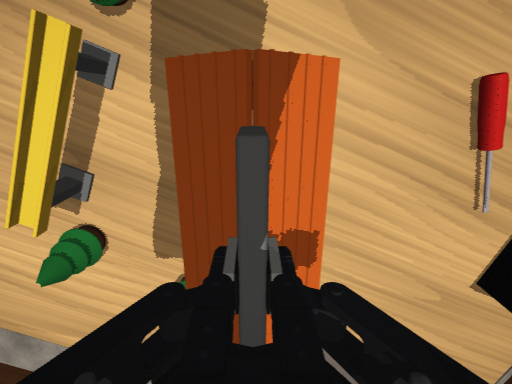

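Run:
```python
from h import *
def blob(im,boxes,cal,z=.034):
    hsv=cv2.cvtColor(im,cv2.COLOR_BGR2HSV);out=[]
    for u,v,h in boxes:
        m=np.zeros(im.shape[:2],np.uint8);m[v-h:v+h+1,u-h:u+h+1]=((hsv[...,1]<60)&(hsv[...,2]>85))[v-h:v+h+1,u-h:u+h+1]
        c=max(cv2.findContours(m,0,1)[0],key=cv2.contourArea);cc,rad=cv2.minEnclosingCircle(c)
        out.append(bp(cal,cc,z));print(np.round(cc,1),round(rad,1),out[-1].round(4))
    o=np.array(out);d=o[0]-o[2];print("mid",o.mean(0).round(4),"yaw",np.degrees(np.arctan2(d[1],d[0])) ,np.linalg.norm(d))
T=r.get_calibration("top");S=r.get_calibration("side")
blob(cv2.imread("pics/t13.png"),[(124,202,10),(131,223,10),(137,244,10)],T)
blob(cv2.imread("pics/s15.png"),[(202,137,9),(188,145,9),(173,155,9)],S)
blob(cv2.imread("pics/w12.png"),[(253,260,17),(253,220,18),(253,174,18)],np.load("W12.npy",allow_pickle=True).item())
# wall corners via side image predicted
```

```text
[123.5 202. ] 6.8 [0.5965 0.2383 0.034 ]
[129.6 222.1] 6.8 [0.5474 0.2189 0.034 ]
[135.9 243.4] 6.9 [0.4966 0.1991 0.034 ]
mid [0.5468 0.2188 0.034 ] yaw 21.454356073261938 0.10737013914373002
[201.2 136.1] 5.3 [0.5992 0.2383 0.034 ]
[187.3 144.9] 5.4 [0.5489 0.2194 0.034 ]
[172.9 154.2] 5.6 [0.4991 0.1998 0.034 ]
mid [0.5491 0.2192 0.034 ] yaw 21.06176737593743 0.1073306765651588
[252.4 260.1] 13.2 [0.5998 0.2384 0.034 ]
[252.7 219.7] 13.5 [0.5495 0.2192 0.034 ]
[252.9 174.1] 14.5 [0.4988 0.1996 0.034 ]
mid [0.5494 0.219  0.034 ] yaw 21.015877110205764 0.10829437489293331
```

Call:
arm_command --increments '[0,0,-0.34,-0.16,0.11,0,-1,0,0,0,0,0,-0.5,-1,0,0,0,0,0,-0.6,-1,0,0,0,0,0,-0.6,-1,0,0,0,0,0,-0.3,-1]'

```text
time: 32.05
eef_pos: [0.548, 0.2178, 0.1669]
ee_rot: [-0.001, -0.182, 0.983, -0.0]
contact_force: [0.2, -0.1, -1.0]
gripper_width: 0.151
```

Call:
arm_command --increments '[0,0,0,0,0,0,-1,0,0,0,0,0,0,-1,0,0,0,0,0,0,-1]'

```text
time: 32.35
eef_pos: [0.5496, 0.2189, 0.1696]
ee_rot: [0.001, -0.183, 0.983, 0.0]
contact_force: [-0.3, -0.5, -1.7]
gripper_width: 0.154
```

Run:
```python
from h import *
s,R,p=tool();print(p,s["time"],s["contact_force"],s["gripper_width"],np.degrees(np.arctan2(R[1,1],R[0,1])),s["ee_rot"],R[:,2])
for n in["side","top"]:
    im=r.read_camera(n)[:,:,::-1];cv2.imwrite(f"pics/{n}17.png",im)
    b=im[70:190,110:270] if n=="side" else im[165:285,70:230]
    cv2.imwrite(f"pics/{n}17z.png",cv2.resize(b,(800,600),interpolation=cv2.INTER_CUBIC))
```

```text
[0.54957438 0.21887718 0.16963666] 32.35 [-0.33601578 -0.5496017  -1.72427169] 0.15405429939627008 111.07147796601538 [ 8.92292442e-04 -1.82848799e-01  9.83140637e-01  9.12132650e-05] [ 1.72114145e-03  5.05660138e-04 -9.99998391e-01]
```

View pics/side17z.png

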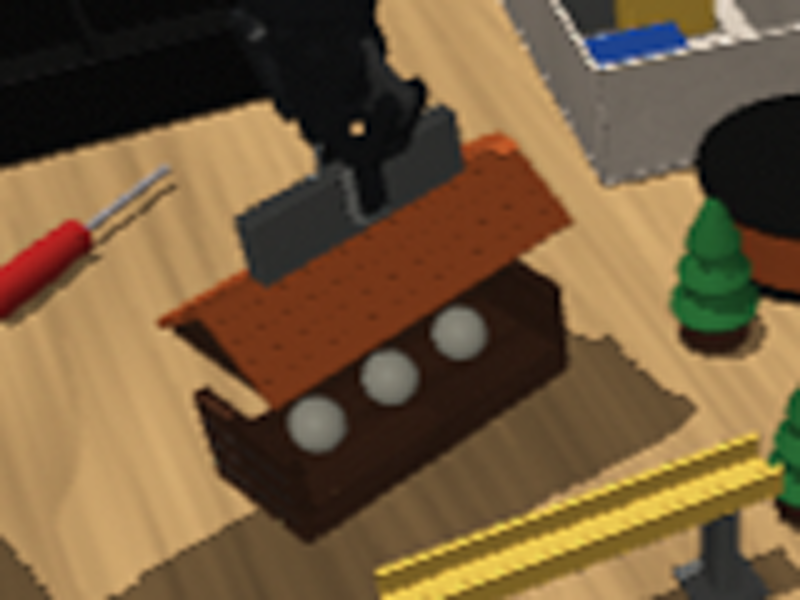

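View pics/top17z.png

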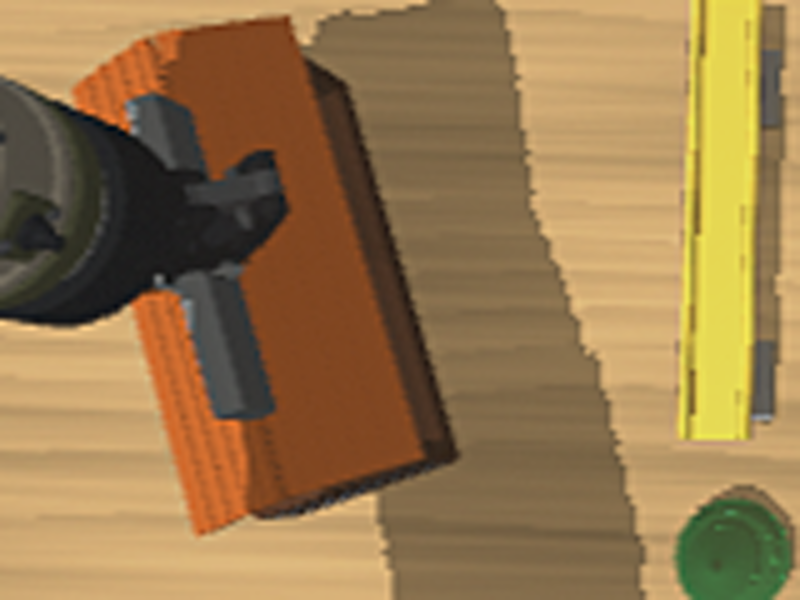

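Run:
```python
from h import *
T=r.get_calibration("top");S=r.get_calibration("side")
t=lambda x,y,z:bp(T,((x+.5)/5-.5+70,(y+.5)/5-.5+165),z)
s=lambda x,y,z:bp(S,((x+.5)/5-.5+110,(y+.5)/5-.5+70),z)
zr=.1467;ze=.1057
def rep(n,a,b):
    d=a-b;print(n,a.round(4),b.round(4),"mid",((a+b)/2).round(4),np.linalg.norm(d).round(4),np.degrees(np.arctan2(d[1],d[0])))
rep("top ridge",t(165,35,zr),t(248,515,zr))
e=[t(290,17,ze),t(425,460,ze),t(200,535,ze),t(75,92,ze)]
print("eaves",np.round(e,4),np.mean(e,0))
rep("R",e[0],e[1]);rep("L",e[3],e[2])
rep("side ridge",s(500,138,zr),s(163,322,zr))
rep("side eave R",s(571,222,ze),s(273,408,ze))
# model projection overlay
def model(c,yaw,z):
    R=np.array([[np.cos(yaw),-np.sin(yaw),0],[np.sin(yaw),np.cos(yaw),0],[0,0,1]])
    return lambda P:np.asarray(P)@R.T+np.array([c[0],c[1],z])
def draw(im,cal,pts,col,sc,off):
    q=(proj(cal,pts)-off+.5)*sc-.5
    for a,b in zip(q[:-1],q[1:]):cv2.line(im,tuple(int(v) for v in a),tuple(int(v) for v in b),col,1)
for n,cal,off in[("side",S,(110,70)),("top",T,(70,165))]:
    im=cv2.imread(f"pics/{n}17z.png")
    M=model((.548,.219),np.radians(21.15),0)
    for x in(-.102,-.092,.092,.102):draw(im,cal,M([[x,-.042,.064],[x,.042,.064]]),(0,255,0),5,off)
    for y in(-.042,.042):draw(im,cal,M([[-.102,y,.064],[-.092,y,.064]]),(0,255,0),5,off);draw(im,cal,M([[.102,y,.064],[.092,y,.064]]),(0,255,0),5,off)
    draw(im,cal,M([[-.102,-.042,0],[.102,-.042,0]]),(0,255,0),5,off)
    N=model((.5496,.2189),np.radians(21.07),.1057)
    draw(im,cal,N([[-.106,0,.041],[.106,0,.041]]),(255,255,0),5,off)
    draw(im,cal,N([[-.07,-.007,.076],[.07,-.007,.076],[.07,.007,.076],[-.07,.007,.076],[-.07,-.007,.076]]),(255,255,0),5,off)
    draw(im,cal,N([[-.106,-.052,0],[.106,-.052,0],[.106,.052,0],[-.106,.052,0],[-.106,-.052,0]]),(255,0,255),5,off)
    cv2.imwrite(f"pics/{n}17o.png",im)
```

```text
top ridge [0.6467 0.2497 0.1467] [0.4424 0.1941 0.1467] mid [0.5446 0.2219 0.1467] 0.2118 15.223070499618071
eaves [[0.666  0.2104 0.1057]
 [0.4669 0.1326 0.1057]
 [0.4316 0.2289 0.1057]
 [0.6278 0.3056 0.1057]] [0.54809969 0.21938825 0.1057    ]
R [0.666  0.2104 0.1057] [0.4669 0.1326 0.1057] mid [0.5665 0.1715 0.1057] 0.2137 21.33337175675145
L [0.6278 0.3056 0.1057] [0.4316 0.2289 0.1057] mid [0.5297 0.2673 0.1057] 0.2107 21.34899077734196
side ridge [0.645  0.2527 0.1467] [0.4343 0.1795 0.1467] mid [0.5397 0.2161 0.1467] 0.2231 19.163477910271112
side eave R [0.6691 0.2155 0.1057] [0.4707 0.1398 0.1057] mid [0.5699 0.1777 0.1057] 0.2124 20.873729991605764
```

View pics/side17o.png

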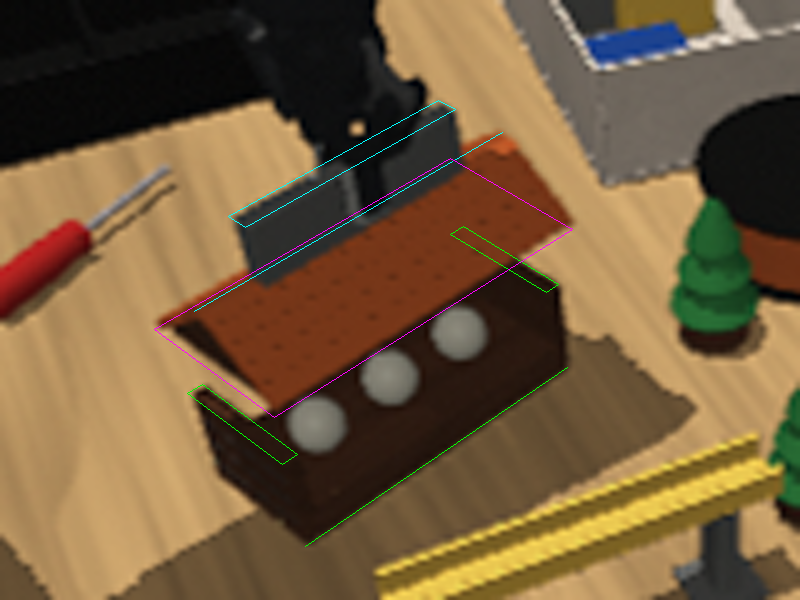

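View pics/top17o.png

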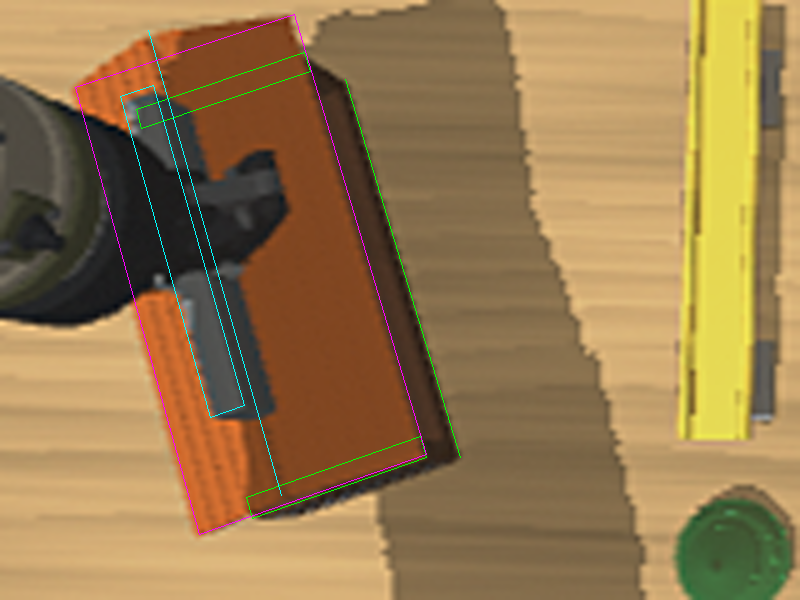

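Call:
arm_command --increments '[0,0,0,0,0,-0.3,-1,0,0,0,0,0,-0.4,-1,0,0,0,0,0,-0.2,-1,0,0,0,0,0,0,-1,0,0,0,0,0,0,-1]'

```text
time: 32.95
eef_pos: [0.5486, 0.2188, 0.141]
ee_rot: [-0.001, -0.183, 0.983, 0.0]
contact_force: [0.1, -0.3, -2.2]
gripper_width: 0.155
```

Call:
arm_command --increments '[0,0,0,0,0,0,-1,0,0,0,0,0,0,-1,0,0,0,0,0,0,-1,0,0,0,0,0,0,-1,0,0,0,0,0,0,-1]'

```text
time: 33.45
eef_pos: [0.5489, 0.2189, 0.1417]
ee_rot: [0.0, -0.183, 0.983, 0.0]
contact_force: [-0.3, 0.0, -1.7]
gripper_width: 0.151
```

Run:
```python
from h import *
s,R,p=tool();print(p,s["time"],s["contact_force"],s["gripper_width"],np.degrees(np.arctan2(R[1,1],R[0,1])),R[:,2])
```

```text
[0.54894117 0.21889904 0.14166368] 33.45 [-0.29447448  0.00362159 -1.68928797] 0.1510565382409957 111.08344284396256 [ 2.11836897e-04  1.58077775e-04 -9.99999965e-01]
```

Lower 4 mm more, with small corrections, then check the cameras.

Call:
arm_command --increments '[0,0,0,-0.02,0,-0.12,-1,0,0,0,0,0,0,-1,0,0,0,0,0,0,-1,0,0,0,0,0,0,-1]'

```text
time: 33.85
eef_pos: [0.5483, 0.2189, 0.1379]
ee_rot: [-0.0, -0.183, 0.983, 0.0]
contact_force: [1.2, 0.7, -1.5]
gripper_width: 0.151
```

Run:
```python
from h import *
s,R,p=tool();print(p,s["time"],s["contact_force"],s["gripper_width"],np.degrees(np.arctan2(R[1,1],R[0,1])),R[:,2])
W=r.get_calibration("wrist")
for n in["side","top","wrist"]:
    im=r.read_camera(n)[:,:,::-1];cv2.imwrite(f"pics/{n}18.png",im)
    if n!="wrist":
        b=im[80:180,130:250] if n=="side" else im[165:285,70:230]
        cv2.imwrite(f"pics/{n}18z.png",cv2.resize(b,(720,600) if n=="side" else (800,600),interpolation=cv2.INTER_CUBIC))
```

```text
[0.54828155 0.21889499 0.13790649] 33.85 [ 1.16095362  0.7231587  -1.52940547] 0.15140966200843986 111.08630013714561 [-3.35809692e-05  9.64199281e-05 -9.99999995e-01]
```

View pics/side18z.png

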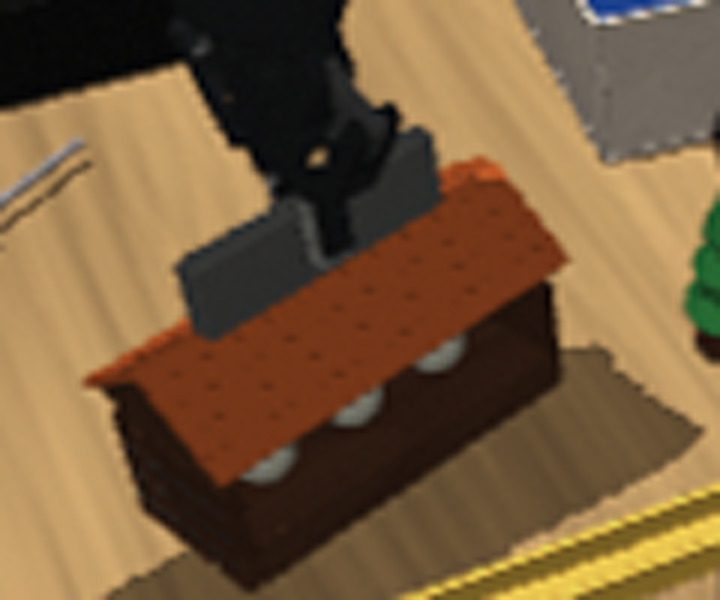

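View pics/top18z.png

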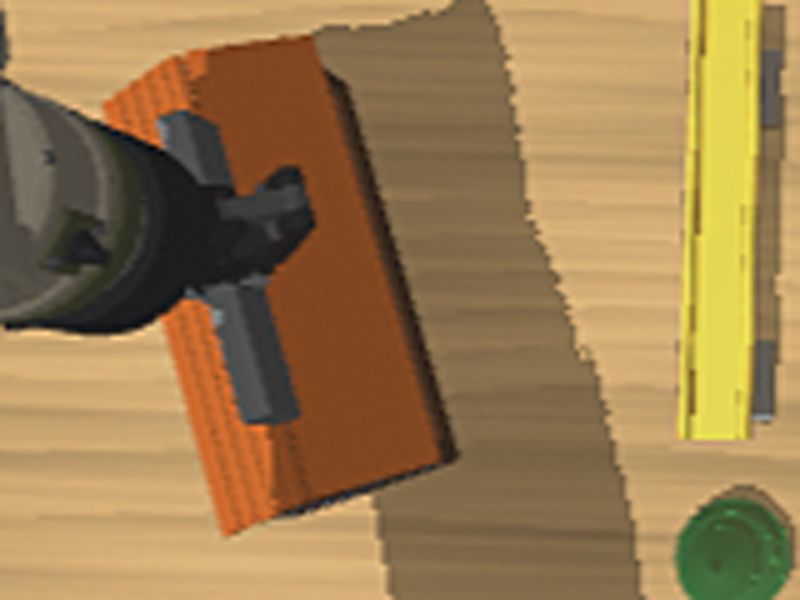

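View pics/wrist18.png

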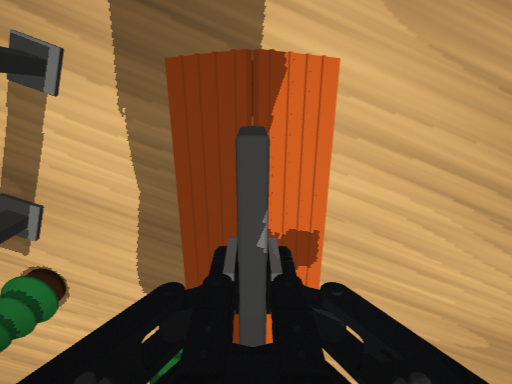

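Run:
```python
from h import *
T=r.get_calibration("top");S=r.get_calibration("side")
def M(c,deg,z,P):
    y=np.radians(deg);R=np.array([[np.cos(y),-np.sin(y),0],[np.sin(y),np.cos(y),0],[0,0,1]])
    return np.asarray(P)@R.T+np.array([c[0],c[1],z])
def draw(im,cal,pts,col,sc,off):
    q=(proj(cal,pts)-off+.5)*sc-.5
    cv2.polylines(im,[np.int32(q.round()).reshape(-1,1,2)],False,col,1)
def roof(im,cal,c,d,z,sc,off,e=.005):
    draw(im,cal,M(c,d,z,[[-.106,0,.041],[.106,0,.041]]),(255,255,0),sc,off)
    draw(im,cal,M(c,d,z,[[-.07,-.007,.076],[.07,-.007,.076],[.07,.007,.076],[-.07,.007,.076],[-.07,-.007,.076]]),(255,255,0),sc,off)
    draw(im,cal,M(c,d,z,[[-.106,-.052,e],[.106,-.052,e],[.106,.052,e],[-.106,.052,e],[-.106,-.052,e]]),(255,0,255),sc,off)
def st(im,cal,sc,off):
    c,d=(.5482,.2190),21.15
    draw(im,cal,M(c,d,0,[[-.102,.042,0],[-.102,-.042,0],[.102,-.042,0],[.102,-.042,.064],[.102,.042,.064]]),(0,255,0),sc,off)
    draw(im,cal,M(c,d,0,[[-.102,-.042,0],[-.102,-.042,.064],[-.102,.042,.064]]),(0,255,0),sc,off)
for n,f,cal,o,w,h,R in[("i_s","a_side",S,(255,205),90,110,((.6453,-.2494),74.9,0)),("i_t","a_top",T,(270,155),100,75,((.6453,-.2494),74.9,0)),
   ("f_s","side18",S,(130,80),120,100,((.5483,.2189),21.1,.074)),("f_t","top18",T,(70,165),110,120,((.5483,.2189),21.1,.074))]:
    im=cv2.imread(f"pics/{f}.png")[o[1]:o[1]+h,o[0]:o[0]+w];sc=5
    im=cv2.resize(im,(w*sc,h*sc),interpolation=cv2.INTER_CUBIC)
    roof(im,cal,*R,sc,o)
    if n[0]=="f":st(im,cal,sc,o)
    cv2.imwrite(f"pics/{n}.png",im)
a,b=[cv2.imread(f"pics/{n}.png") for n in("i_s","i_t")];
def hc(a,b):
    H=max(a.shape[0],b.shape[0]);g=lambda x:cv2.copyMakeBorder(x,0,H-x.shape[0],0,0,0);return np.hstack([g(a),g(b)])
def save(n,x):
    k=min(800/x.shape[1],600/x.shape[0],1);cv2.imwrite(n,cv2.resize(x,None,fx=k,fy=k,interpolation=cv2.INTER_AREA))
save("pics/c1.png",hc(a,b))
```

```text
(no output)
```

View pics/c1.png

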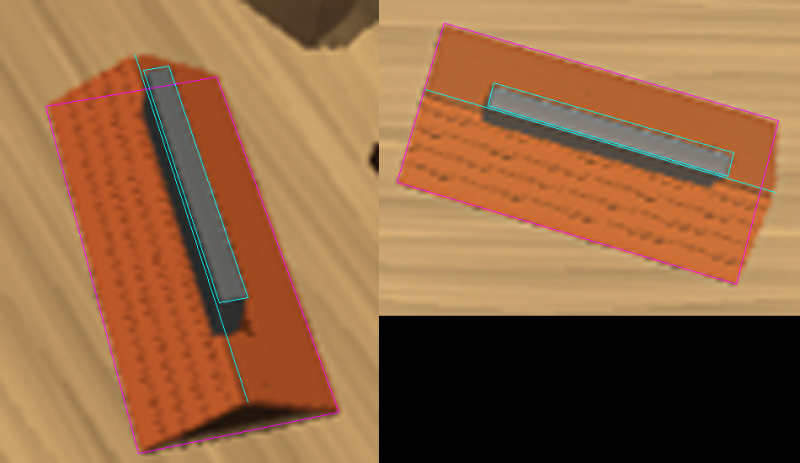

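View pics/f_s.png

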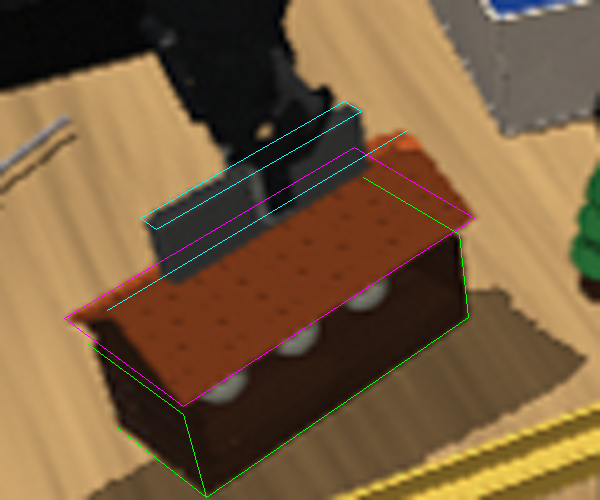

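View pics/f_t.png

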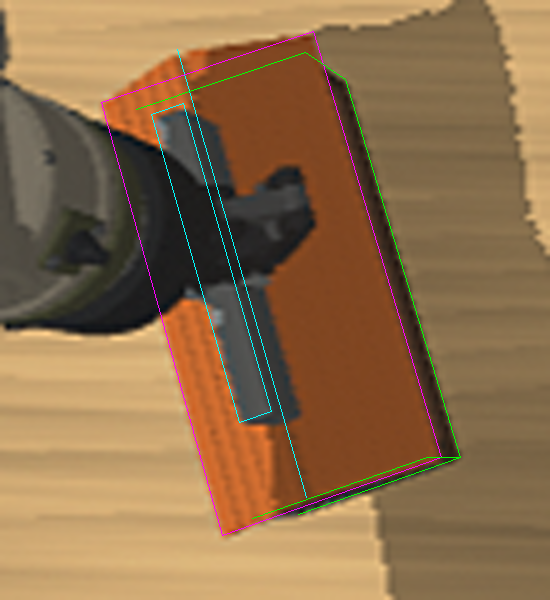

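Run:
```python
from h import *
for f,g,B in[("a_side","side18",dict(tree_near=(155,190,185,230),tree2=(262,140,285,178),tree3=(243,105,263,142),flat=(290,335,365,384),tall=(305,155,350,218))),("a_top","top18",dict(tree_near=(203,262,230,290),tree2=(193,138,217,163),tree3=(130,130,155,155),flat=(383,198,440,245),tall=(258,100,294,145)))]:
    a=cv2.imread(f"pics/{f}.png").astype(float);b=cv2.imread(f"pics/{g}.png").astype(float)
    for k,(x0,y0,x1,y1) in B.items():
        A=cv2.cvtColor(np.uint8(a[y0:y1,x0:x1]),6).astype(np.float32);C=cv2.cvtColor(np.uint8(b[y0:y1,x0:x1]),6).astype(np.float32)
        print(f,k,np.round(cv2.phaseCorrelate(A,C)[0],2),round(abs(A-C).mean(),1))
s,R,p=tool();print(p,s["time"],s["contact_force"],s["gripper_width"],R[:,2])
```

```text
a_side tree_near [ 0.07 -0.16] 20.4
a_side tree2 [ 0.01 -0.01] 6.1
a_side tree3 [-0.01 -0.  ] 4.6
a_side flat [0.52 0.06] 9.0
a_side tall [0.5  0.01] 6.7
a_top tree_near [ 0.5  -0.04] 2.8
a_top tree2 [-0.02  0.5 ] 4.3
a_top tree3 [0.53 0.53] 3.5
a_top flat [-0.    0.01] 6.8
a_top tall [-0.    0.51] 5.7
[0.54835307 0.21889208 0.13797547] 34.0 [ 0.03258504  0.55192008 -1.92165285] 0.14873967108076103 [ 9.90746031e-05  1.15875713e-04 -9.99999988e-01]
```

Nothing has shifted. The 0.5 px shifts come from the odd-sized comparison windows. The pose is steady, so I'm handing in.

Run:
```python
from plant import r
print(r.hand_in()); s=r.read_state();print(s["time"],s["eef_pos"],s["gripper_width"])
```

```text
the job is handed in; nothing more can be done
None
the job is handed in; nothing more can be done
```

The job is handed in, at about 34 s of the 72 s allowed. One ball sits in each of the three wells. The roof is still in the gripper (60 N on the rail), hovering over the station after being carried over the track with its underside about 16 cm up.

**Last checks:**
- **Position:** the tool is at (0.5483, 0.2189, 0.138). The roof's underside should be about 74 mm up, 10 mm above the wall tops, based on the tool height when it was gripped.
- **Centring and alignment:** the roof is within about 1 mm and 0.1° of the measured station pose (0.548, 0.219, yaw about 21.15°).
- **Level:** the tool is vertical to within 0.02°, and the wrist picture shows no sign of the roof tilting or slipping in the grip.
- **Contact:** the wrist force is only about the roof's weight (1.5–2 N), so it is not touching anything.
- **Surroundings:** comparing first and last pictures, the trees and cartons have not moved.

**Disagreements:**
- The top and side cameras differed by about 2 mm in x on the station, so I took the value between them.
- In the last side view, the rail sat about 1 pixel off the drawn model while the eaves matched. I put that down to calibration.
- I opened and regripped the second ball once, because the first grip was a few millimetres too high.

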